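# Pack and wedge the tube rack in its loading bay

## Robot

A 6-joint arm with a two-finger parallel gripper is mounted at the origin on the work surface. World frame = base frame: x ahead of the robot, y to its left, z up, the work surface at z = 0. Lengths are in m, angles in degrees, forces in N, time in s.
With the tool pointing down it reaches from about 0.35 to 0.875 m from the base axis. Payload 4.2 kg.
Tool frame: the origin (TCP) lies midway between the tips of the shut fingers; the grasp point (between the pads) lies 19 mm behind it; z points along the fingers, y is the direction in which the jaws open and shut (so a half turn about z gives the same grasp; the last joint's range is limited). The gripper opens to 87 mm and grips with 3 to 60 N. Pads are 19 mm wide; open, the fingers measure 117 mm over their backs; the gripper's body (75 mm by 190 mm) begins 51 mm behind the grasp point.
Start: joints at [78.3, 22.042, 0.453, 0, -68.411, -14.817], TCP at [0.279, 0.559, 0.185] pointing down, gripper open.
Joint ranges: [-179.83, 179.83], [-69.29, 118.12], [-61.27, 80.66], [-181.25, 117.63], [-171.15, -9.14], [-177.46, 177.46]. Speed limits (degrees/s): [159.86, 159.86, 180, 180, 180, 180].

## Interface

Orientations are given as a 3x3 rotation matrix whose columns are the frame's x, y, z axes.
In Python, from station import sense, capture, get_calibration, finish_job, spot_in, spot_point gives the robot as it stands.
- The arm moves only by the shell command python3 -m inch 'ROWS'. ROWS is JSON, a list of rows, each an object with "fingers": the finger opening in cm, from 0 to 8.7; "delta_pos": the shift along the tool's x, y, z in cm, a list of three; "spin": the turn about the tool's z in degrees. In form: [{"fingers": fingers, "delta_pos": [dx, dy, dz], "spin": spin}, ...]. A call has 1 to 20 rows; each row is the pose to reach, as a shift and turn from the pose commanded when the call began, along the tool's axes at that moment; what a row does not reach only later rows make up. A row lasts 1/10 s, in which the tool goes at most 50 mm and 8.59 degrees, less where a joint would pass 70% of its speed; a pose out of reach is approached as far as the arm can. A call with a gripper value outside its range is refused whole. The fingers move at their own pace and stop on an object; the grip force is fixed at half the most. Time passes only in rows, so rows that repeat a pose let the fingers close. It gives the time, the measured TCP pose, the force and the opening at its end, in the units of the state.
- sense(): the state, without advancing time (a new reading comes with each control period).
- capture(name): name is "scene" or "top" or "wrist"; returns the picture (384x512x3 uint8, red, green, blue); there is no depth.
- get_calibration(name): a dict with "K" (3x3 intrinsics, pixels), "T" (4x4, takes a point from camera to world coordinates). Camera axes: x right, y up, looking along -z (the intrinsics and any distortion apply to the point x, -y, -z); pixel columns grow to the right and rows downward; lengths in m; the calibration is good to about 2 mm. A picture is of the moment at which its call begins: read the wrist's pose just before it. get_calibration takes no time and is no camera call; for the wrist camera it gives the pose at the moment of the call.
- finish_job(): hands the job in, once; it reports no verdict.
Trained networks look in the newest picture that a camera, given by its name, has taken for a name from the list of things; names that differ only in an ending like _2 or _b are one class to them, and where a whole thing is asked for, a point or a joint stands for the part that bears it (a point fixed in the world has none). Each returns a list of dicts, best first, with "conf" (0 to 1); they miss things now and then, are a little off and sometimes report something else, mostly with a low value. They report only what shows in the picture. A call takes as long as a camera call. They do not tell look-alikes from the thing itself.
- spot_in(camera, target): "extent" ([left, top, right, bottom] as shares, 0 to 1, of the picture: columns of its width, rows of its height, round what is visible of it).
- spot_point(camera, target): "location" ([column, row] as shares, 0 to 1, of the picture: columns of its width, rows of its height: a listed point, or the origin of a listed thing).
The state is a dict: "time_s": time; "joints": joint angles; "joint_velocities": joint speeds; "effort": joint torques, N m; "tcp_pos": TCP position; "ee_rot": TCP orientation; "wrist_force": force on the tool from outside, world axes, zero at the start; "moment": the same for the moment, N m; "gripper_width": opening from 0.0 (shut) to 1.0 (fully open).
Only numpy, scipy, OpenCV 4.12 (cv2) and the standard library are available. Lean on these libraries where they do the work, as an engineer would, in place of code of your own. Each camera call takes 0.05 s, during which the arm holds its last target.

## Task

Take up the slack in the loading bay: stand as many grey spacer blocks upright between the tube rack and the end stop as leave room for just the wedge, with the rack pushed fully home against its end wall, then push the wedge down, flat face to the blocks and sloping face on the stop, until you feel it go tight clear of the bay's floor. Finish still holding the wedge and pressing it down, so the stack stays tight while I lock the stop; leave any spare block out of the bay and do not disturb the bottle, the jar and the tip box.

Things in the scene. Friction and masses are not known exactly. Their poses are not given: they have to be found in the camera images.
- bay: aluminium loading bay fixed to the bench: base 110 (x) x 230 (y), its floor 8 mm above the bench; lips along both long sides 14 mm above the bench (inner faces at x = +-51 mm); end wall at the +y end, 60 mm high, inner face at y = +105 mm. Open at the top and the -y end. Origin at the centre of its underside, on the bench. Place and yaw vary
- rack (a joint): white tube rack, 90 (bay x) x 60 (bay y) x 60 mm high, its capped tubes reaching 91 mm above the bay's floor; slides only along the bay's y. Value in m: 0 = home against the end wall, growing towards the stop (limit 0.02). Starts a few mm off home; 1.5 N of friction, so a push of 3 to 10 N on its face sends it home, and it stays where it is left
- rack_face (a point): foot of the middle of the rack's flat upright face that looks to the stop (bay -y), on the bay's floor; moves with the rack. With the rack home it is at bay y = +45 mm
- stop: aluminium end stop, 60 mm wide, fixed in the bay; its place along the bay's y varies. Origin on the bay's floor at the foot of its working face, mid-width; axes as the bay's. That face looks to the rack (+y) and leans away from it: 0.36 mm towards -y per mm of height, up to 85 mm high. With the rack home the gap at floor level, origin to rack face, is 48 to 92 mm
- spacer_thin_a: grey plastic spacer block, a plain upright block 50 (its x) x 28 (its y, the thickness that fills the gap) x 80 high, about 70 g. Origin at the centre of its underside. Starts standing on the bench. Goes into the bay standing upright, its x along the bay's x; the 50 mm width is easily gripped near the top, above the bay's low lips
- spacer_thin_b: grey plastic spacer block, a plain upright block 50 (its x) x 28 (its y, the thickness that fills the gap) x 80 high, about 70 g. Origin at the centre of its underside. Starts standing on the bench. Goes into the bay standing upright, its x along the bay's x; the 50 mm width is easily gripped near the top, above the bay's low lips. Same as the other thin one
- spacer_thick: grey plastic spacer block, a plain upright block 50 (its x) x 42 (its y, the thickness that fills the gap) x 80 high, about 100 g. Origin at the centre of its underside. Starts standing on the bench. Goes into the bay standing upright, its x along the bay's x; the 50 mm width is easily gripped near the top, above the bay's low lips
- wedge: grey plastic wedge, 120 g, 50 wide (x), standing on its narrow end. Origin at the centre of its underside, 50 (x) x 30 (y). The face at y = +15 mm is flat and upright; the other starts at y = -15 mm and slopes outward 0.36 mm per mm of height up to 76 mm, matching the stop's face when its +y is along the bay's +y. Body 86 mm high, with a handle on top
- wedge_handle (a point): centre of the top of the wedge's handle, 122 mm above its underside at wedge y = -8 mm; the handle is 40 (x) x 30 (y) x 36 mm high, gripped across the 40 mm
- stop_foot (a point): same point as the stop's origin. If the floor gap left from here to the blocks is r mm (rack home, blocks pushed up), the wedge goes tight with its underside (30 - r)/0.36 mm above the bay's floor: r must be between 11 and 28, best near 20. Always fits with one of: one thin block, the thick one, two thin, a thin and the thick
- reagent_bottle: bystander: small white bottle, 44 mm across, 75 mm high, origin at the centre of its underside
- jar: bystander: clear jar with white lid, 60 mm across, 65 mm high, origin at the centre of its underside
- tip_box: bystander: box of pipette tips 85 x 120 x 58 mm high, origin at the centre of its underside
Things that resemble listed ones, but are neither listed nor needed, are in the scene too. What is shaped like the wedge but red is not meant.

How it is judged (in metres and radians):
On the way, in this order (a step that is already met when the one before it is completed fails the run):
1. a spacer block stands upright in the gap (((z of spacer_thin_a in the frame of bay between 0.005 and 0.012 m and angle between spacer_thin_a's own z axis and vertical below 0.08 rad and x of spacer_thin_a in the frame of bay between -0.015 and 0.015 m and y of spacer_thin_a in the frame of bay between -0.06 and 0.05 m) or (z of spacer_thin_b in the frame of bay between 0.005 and 0.012 m and angle between spacer_thin_b's own z axis and vertical below 0.08 rad and x of spacer_thin_b in the frame of bay between -0.015 and 0.015 m and y of spacer_thin_b in the frame of bay between -0.06 and 0.05 m) or (z of spacer_thick in the frame of bay between 0.005 and 0.012 m and angle between spacer_thick's own z axis and vertical below 0.08 rad and x of spacer_thick in the frame of bay between -0.015 and 0.015 m and y of spacer_thick in the frame of bay between -0.06 and 0.05 m))), for 0.2 s.
2. the wedge is pressed tight between the blocks and the stop (z of wedge in the frame of bay between 0.011 and 0.068 m and x of wedge in the frame of bay between -0.015 and 0.015 m and angle between wedge's own z axis and vertical below 0.09 rad and angle between the x axis of wedge and the x axis of bay, either way round below 0.12 rad and y of rack_face in the frame of wedge above 0 m and contact force between wedge and stop above 3 N and (contact force between wedge and spacer_thin_a above 3 N or contact force between wedge and spacer_thin_b above 3 N or contact force between wedge and spacer_thick above 3 N)), for 0.2 s.
At the end, for the whole second after the job is handed in: Rack home (2 mm); each block upright on the bay floor within 15 mm of its centre line, or out of the bay; wedge upright (5 deg), square (7 deg), centred (15 mm), slope to the stop, 3 to 60 mm above the floor, still, pressing stop and a block with over 3 N; fingers bear on it with over 2 N (all of step 2 and value of joint rack below 0.002 m and contact force between the fingers and wedge above 2 N and linear speed of wedge below 0.01 m/s and ((z of spacer_thin_a in the frame of bay between 0.005 and 0.012 m and angle between spacer_thin_a's own z axis and vertical below 0.08 rad and x of spacer_thin_a in the frame of bay between -0.015 and 0.015 m and y of spacer_thin_a in the frame of bay between -0.06 and 0.05 m) or (x of spacer_thin_a in the frame of bay above 0.075 m or x of spacer_thin_a in the frame of bay below -0.075 m or y of spacer_thin_a in the frame of bay below -0.125 m or y of spacer_thin_a in the frame of bay above 0.125 m)) and ((z of spacer_thin_b in the frame of bay between 0.005 and 0.012 m and angle between spacer_thin_b's own z axis and vertical below 0.08 rad and x of spacer_thin_b in the frame of bay between -0.015 and 0.015 m and y of spacer_thin_b in the frame of bay between -0.06 and 0.05 m) or (x of spacer_thin_b in the frame of bay above 0.075 m or x of spacer_thin_b in the frame of bay below -0.075 m or y of spacer_thin_b in the frame of bay below -0.125 m or y of spacer_thin_b in the frame of bay above 0.125 m)) and ((z of spacer_thick in the frame of bay between 0.005 and 0.012 m and angle between spacer_thick's own z axis and vertical below 0.08 rad and x of spacer_thick in the frame of bay between -0.015 and 0.015 m and y of spacer_thick in the frame of bay between -0.06 and 0.05 m) or (x of spacer_thick in the frame of bay above 0.075 m or x of spacer_thick in the frame of bay below -0.075 m or y of spacer_thick in the frame of bay below -0.125 m or y of spacer_thick in the frame of bay above 0.125 m))); the arm keeps its last pose, push and grip.
It fails at once if a bystander was disturbed (distance of any of reagent_bottle, jar, tip_box from where it was at the start of the episode above 0.03 m or angle between any of reagent_bottle, jar, tip_box's own z axis and vertical above 0.5 rad).
It also fails if it takes over 72 s, if anything falls off the work surface, if the arm or the gripper's body presses on something with over 40 N, if the wrist force passes 120 N, or if a joint passes its speed limit or range.

## Working session

There is one attempt and no reset: what is moved stays moved. The work goes in short steps, Python scripts to look and compute and a shell command to move; the robot and the scene stay as the last step left them, time stands still between calls to the robot, and variables do not carry over. Pictures are saved under pics/ and viewed, and the job is handed in when it is done.

```bash
mkdir -p pics; ls; cat > h.py <<'E'
import numpy as np, cv2, json
from station import *
def pic(cam,name,crop=None,scale=1):
    im=capture(cam)[:,:,::-1].copy()
    np.save('pics/%s.npy'%name,im)
    if crop: im=im[crop[1]:crop[3],crop[0]:crop[2]]
    if scale!=1: im=cv2.resize(im,None,fx=scale,fy=scale,interpolation=cv2.INTER_CUBIC)
    cv2.imwrite('pics/%s.png'%name,im)
def ray(c,u,v):
    K=np.array(c['K']);T=np.array(c['T'])
    p=np.linalg.solve(K,[u,v,1.]); d=T[:3,:3]@np.array([p[0],-p[1],-1.])
    return T[:3,3],d
def onz(c,u,v,z):
    o,d=ray(c,u,v); return o+d*(z-o[2])/d[2]
def proj(c,P):
    K=np.array(c['K']);T=np.array(c['T'])
    q=T[:3,:3].T@(np.array(P)-T[:3,3]); p=K@np.array([q[0]/-q[2],-q[1]/-q[2],1]); return p[:2]
E
python3 - <<'E'
from h import *
for n in ['scene','top','wrist']:
    pic(n,n+'0',scale=1.5); c=get_calibration(n); print(n,np.round(c['K'],1).tolist(),np.round(c['T'],3).tolist(),{k:v for k,v in c.items() if k not in'KT'})
print(sense())
E
```

```text
pics
scene [[421.1, 0.0, 254.5], [0.0, 421.1, 190.8], [0.0, 0.0, 1.0]] [[0.111, -0.775, 0.622, 1.163], [0.994, 0.08, -0.078, -0.099], [0.011, 0.627, 0.779, 0.836], [0.0, 0.0, 0.0, 1.0]] {}
top [[368.9, 0.0, 247.8], [0.0, 368.9, 188.3], [0.0, 0.0, 1.0]] [[-0.022, 0.983, -0.18, 0.439], [-1.0, -0.025, -0.01, -0.027], [-0.014, 0.18, 0.984, 1.083], [0.0, 0.0, 0.0, 1.0]] {}
wrist [[329.5, 0.0, 258.8], [0.0, 329.5, 190.8], [0.0, 0.0, 1.0]] [[-0.446, 0.863, 0.236, 0.343], [-0.895, -0.431, -0.115, 0.527], [0.002, -0.262, 0.965, 0.384], [0.0, 0.0, 0.0, 1.0]] {}
{'time_s': 0.15, 'joints': array([ 7.82983945e+01,  2.20811106e+01,  3.99429734e-01, -1.96152112e-02,
       -6.84118373e+01, -1.48137398e+01]), 'joint_velocities': array([ 0.02802762, -0.07266338,  0.18049809,  0.0123217 ,  0.05173622,
        0.03387763]), 'effort': array([ 1.65024951e-03, -3.91055703e+01,  1.87585831e+01,  4.22237590e+00,
        1.23143865e-02, -1.43494485e-04]), 'tcp_pos': array([0.27881746, 0.55879767, 0.18401983]), 'ee_rot': array([[ 8.94758504e-01, -4.46549893e-01, -6.42749136e-04],
       [-4.46550342e-01, -8.94757196e-01, -1.53369499e-03],
       [ 1.09766917e-04,  1.65930648e-03, -9.99998617e-01]]), 'wrist_force': array([0.86951794, 0.64032113, 0.14676653]), 'moment': array([ 0.01681466,  0.00257168, -0.02752587]), 'gripper_width': 0.9987153999895038}
```

View pics/scene0.png

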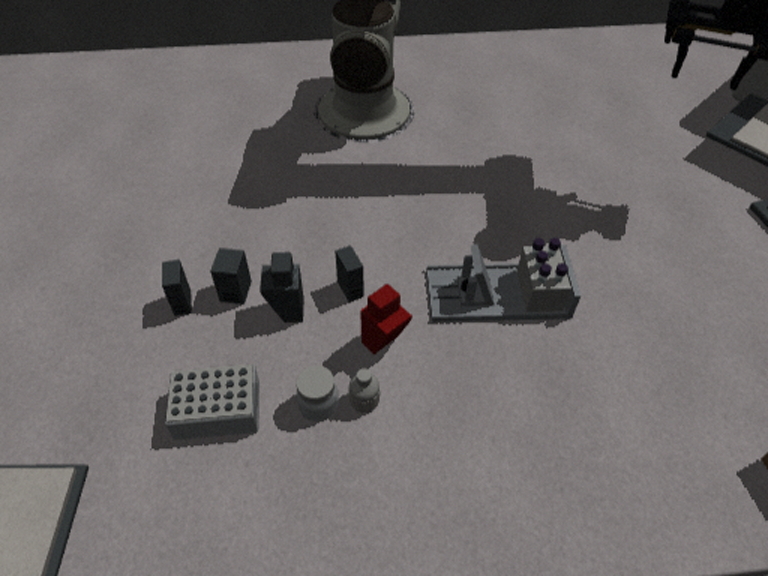

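View pics/top0.png

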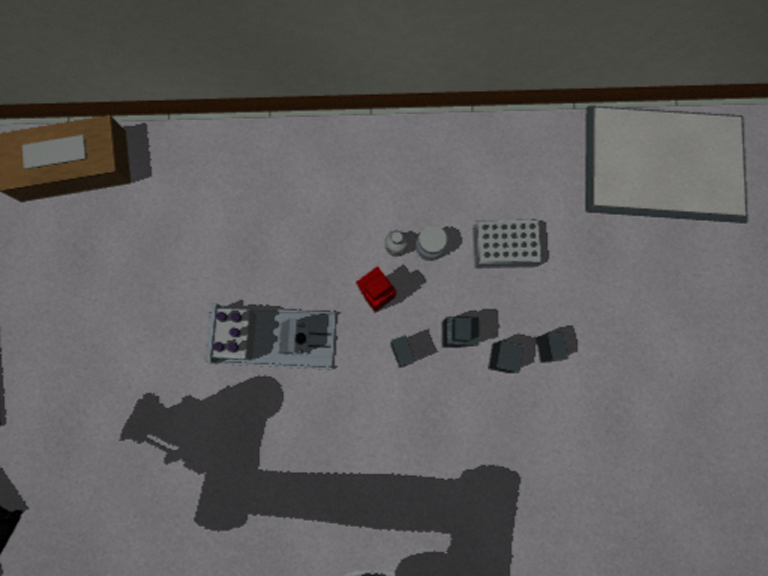

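View pics/wrist0.png

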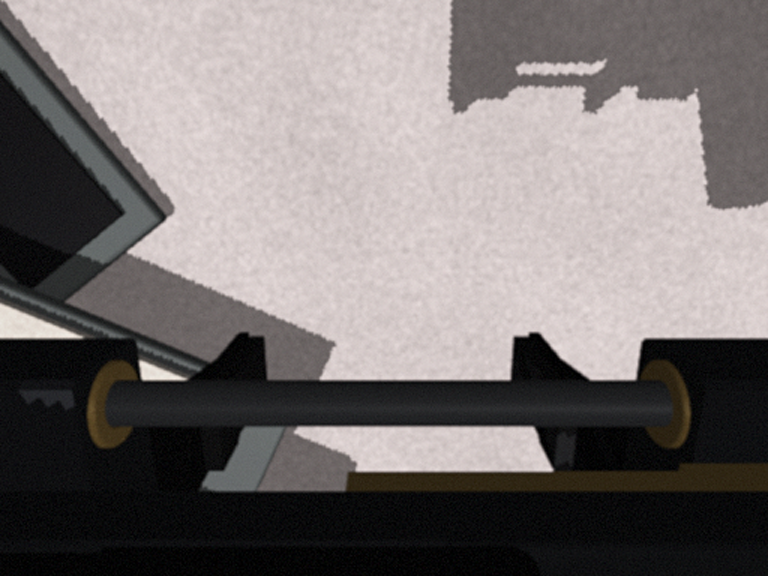

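```bash
python3 - <<'E'
from h import *
for cam in ['scene','top']:
    for t in ['bay','rack','rack_face','stop','stop_foot','spacer_thin_a','spacer_thick','wedge','wedge_handle','reagent_bottle','jar','tip_box']:
        try: r=spot_point(cam,t)
        except Exception as e: print(cam,t,e); continue
        for q in r[:4]: print(cam,t,round(q['conf'],2),np.round(np.array(q['location'])*[512,384],1))
E
```

```text
scene bay 0.88 [329.3 192.8]
scene rack it knows: bay, jar, rack_face, reagent_bottle, spacer_thick, spacer_thin, stop, stop_foot, tip_box, wedge, wedge_handle
scene rack_face 0.83 [348.8 194.8]
scene stop 0.79 [325.6 193.4]
scene stop_foot 0.74 [210.1 267.7]
scene stop_foot 0.64 [327.1 195.5]
scene spacer_thin_a 0.65 [230.3 194.5]
scene spacer_thick 0.58 [156.5 193.1]
scene wedge 0.77 [197.3 203.3]
scene wedge 0.62 [253.3 226.8]
scene wedge_handle 0.74 [255.8 195.5]
scene wedge_handle 0.61 [187.6 171.7]
scene reagent_bottle 0.96 [247.2 269.3]
scene reagent_bottle 0.45 [156.9 192.1]
scene jar 0.72 [209.8 270.6]
scene jar 0.52 [144.6 275.3]
scene jar 0.19 [196.8 202.7]
scene tip_box 0.73 [141.9 273.7]
top bay 0.63 [185.8 226.7]
top rack it knows: bay, jar, rack_face, reagent_bottle, spacer_thick, spacer_thin, stop, stop_foot, tip_box, wedge, wedge_handle
top rack_face 0.92 [165.9 221.1]
top rack_face 0.55 [297.3 224.2]
top stop 0.86 [185.  225.2]
top stop_foot 0.9 [185.6 229.7]
top spacer_thin_a 0.64 [364.6 230.9]
top spacer_thin_a 0.52 [265.8 231.8]
top spacer_thick 0.63 [331.4 238.2]
top wedge 0.65 [251.3 199.7]
top wedge_handle 0.85 [251.6 190. ]
top wedge_handle 0.59 [310.7 217.9]
top wedge_handle 0.24 [185.6 228.4]
top reagent_bottle 0.7 [264.9 163.2]
top jar 0.57 [283.7 163.2]
top tip_box 0.61 [336.4 167. ]
```

The listed wedge is either the grey one (scene, 1.5x, about 283,287) or the red one (385,318). The grey one matches the description. The spacer candidates are at (176,287), (231,275) and (349,272). I'll check them in close crops.

```bash
python3 - <<'E'
from h import *
im=np.load('pics/scene0.npy')
def cr(n,b,s,g=1.6):
    x=im[b[1]:b[3],b[0]:b[2]]; x=cv2.resize(x,None,fx=s,fy=s,interpolation=cv2.INTER_CUBIC); x=np.clip(x.astype(float)*g,0,255).astype(np.uint8); cv2.imwrite('pics/%s.png'%n,x)
cr('s_blocks',(90,150,290,250),4)
cr('s_bay',(275,150,395,220),6)
im=np.load('pics/top0.npy')
cr('t_blocks',(230,170,390,260),5)
cr('t_bay',(130,190,240,260),7)
c=get_calibration('top')
for n,u,v,z in [('stop',185.6,229.7,.008),('rackf',165.9,221.1,.008),('bay',185.8,226.7,0),('thin1',364.6,230.9,0),('thin2',265.8,231.8,0),('thick',331.4,238.2,0),('wh',310.7,217.9,.122)]: print(n,onz(c,u,v,z).round(4))
c=get_calibration('scene')
for n,u,v,z in [('stop',327.1,195.5,.008),('rackf',348.8,194.8,.008),('bay',329.3,192.8,0),('thin2',230.3,194.5,0),('thick',156.5,193.1,0),('wh',187.6,171.7,.122),('wedge',197.3,203.3,0)]: print(n,onz(c,u,v,z).round(4))
E
```

```text
stop [0.518 0.168 0.008]
rackf [0.5444 0.2259 0.008 ]
bay [0.5274 0.1689 0.    ]
thin1 [ 0.5029 -0.3527  0.    ]
thin2 [ 0.507  -0.0653  0.    ]
thick [ 0.4841 -0.2551  0.    ]
wh [ 0.5326 -0.1789  0.122 ]
stop [0.5356 0.1634 0.008 ]
rackf [0.539  0.2183 0.008 ]
bay [0.5216 0.1734 0.    ]
thin2 [ 0.5013 -0.0774 -0.    ]
thick [ 0.4777 -0.2626  0.    ]
wh [ 0.5227 -0.1713  0.122 ]
wedge [ 0.5207 -0.161   0.    ]
```

View pics/s_blocks.png

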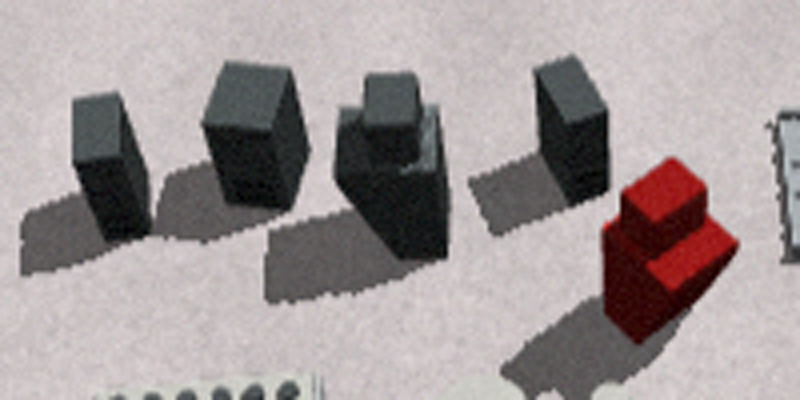

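View pics/t_blocks.png

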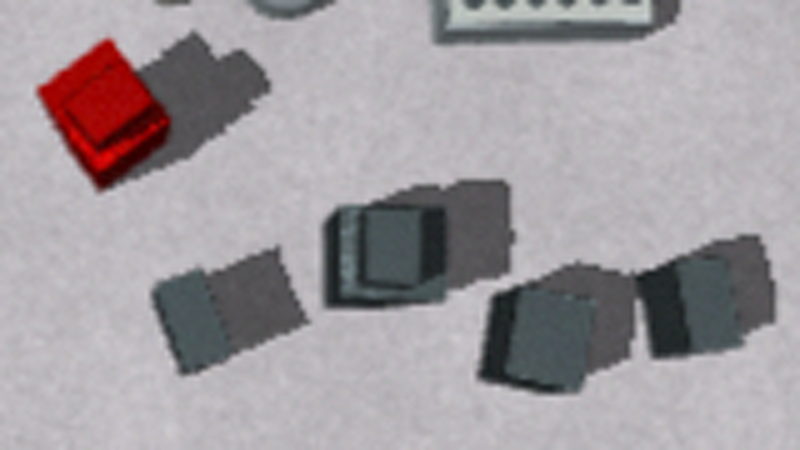

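View pics/s_bay.png

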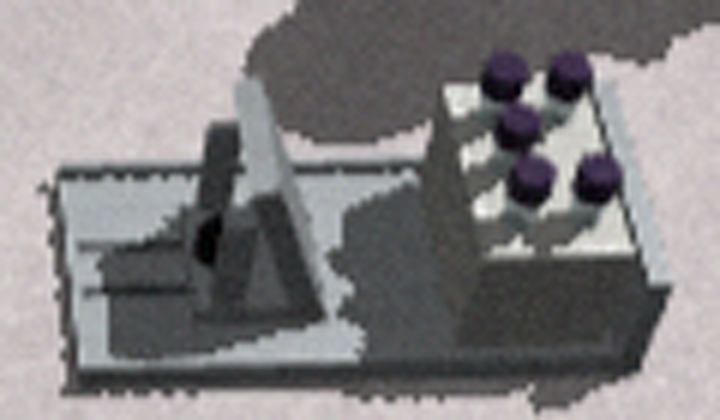

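View pics/t_bay.png

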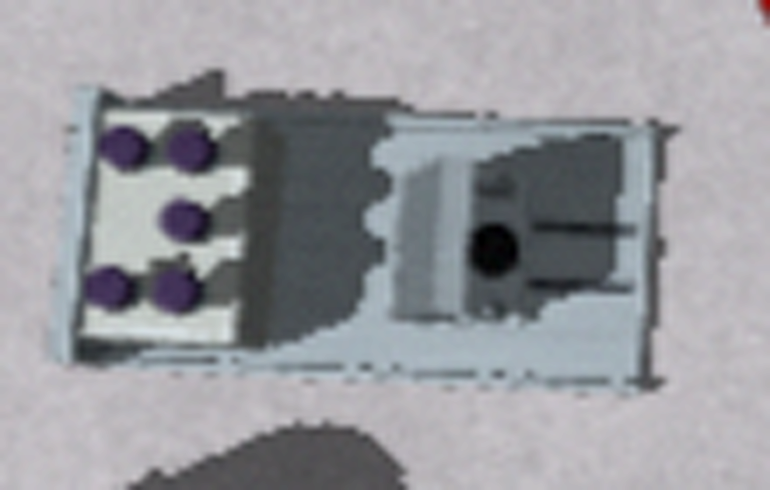

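The grey wedge at scene (283,287) already has its slope towards the stop side (−y). The red one is excluded. The left and right blocks are the thin ones, and the thick one is second from the left. Next I'll take a closer look over the bay with the wrist camera.

```bash
python3 -m inch '[{"fingers":8.7,"delta_pos":[10,4.5,-4],"spin":17},{"fingers":8.7,"delta_pos":[20,9,-6.6],"spin":34},{"fingers":8.7,"delta_pos":[35.8,15.7,-6.6],"spin":63.5},{"fingers":8.7,"delta_pos":[35.8,15.7,-6.6],"spin":63.5},{"fingers":8.7,"delta_pos":[35.8,15.7,-6.6],"spin":63.5},{"fingers":8.7,"delta_pos":[35.8,15.7,-6.6],"spin":63.5},{"fingers":8.7,"delta_pos":[35.8,15.7,-6.6],"spin":63.5},{"fingers":8.7,"delta_pos":[35.8,15.7,-6.6],"spin":63.5},{"fingers":8.7,"delta_pos":[35.8,15.7,-6.6],"spin":63.5},{"fingers":8.7,"delta_pos":[35.8,15.7,-6.6],"spin":63.5},{"fingers":8.7,"delta_pos":[35.8,15.7,-6.6],"spin":63.5},{"fingers":8.7,"delta_pos":[35.8,15.7,-6.6],"spin":63.5},{"fingers":8.7,"delta_pos":[35.8,15.7,-6.6],"spin":63.5}]'; python3 - <<'E'
from h import *
s=sense();print(s['time_s'],s['tcp_pos'].round(4),s['ee_rot'].round(3).tolist(),s['joints'].round(1), s['wrist_force'].round(2))
c=get_calibration('wrist');np.save('pics/w1c.npy',[c],allow_pickle=True)
pic('wrist','w1',scale=1.5)
for t in ['bay','rack_face','stop','stop_foot']:
    for q in spot_point('wrist',t)[:2]:
        u,v=np.array(q['location'])*[512,384]; print(t,round(q['conf'],2),round(u,1),round(v,1),onz(c,u,v,0 if t=='bay' else .008).round(4))
E
```

```text
time_s: 2.55
tcp_pos: [0.5285, 0.26, 0.2508]
ee_rot: [[0.002, -1.0, -0.0], [-1.0, -0.002, -0.0], [0.0, 0.0, -1.0]]
wrist_force: [0.4, -0.3, 0.9]
gripper_width: 1.001
2.55 [0.5285 0.26   0.2508] [[0.002, -1.0, -0.0], [-1.0, -0.002, -0.0], [0.0, 0.0, -1.0]] [ 41.9  16.4   1.6  -0.  -75.2 -41.8] [ 0.44 -0.28  0.94]
bay 0.66 259.2 91.5 [0.5276 0.176  0.    ]
rack_face 0.72 254.0 122.7 [0.5344 0.2156 0.008 ]
stop 0.68 259.3 84.0 [0.5275 0.167  0.008 ]
stop_foot 0.8 257.7 81.6 [0.5296 0.1641 0.008 ]
```

View pics/w1.png

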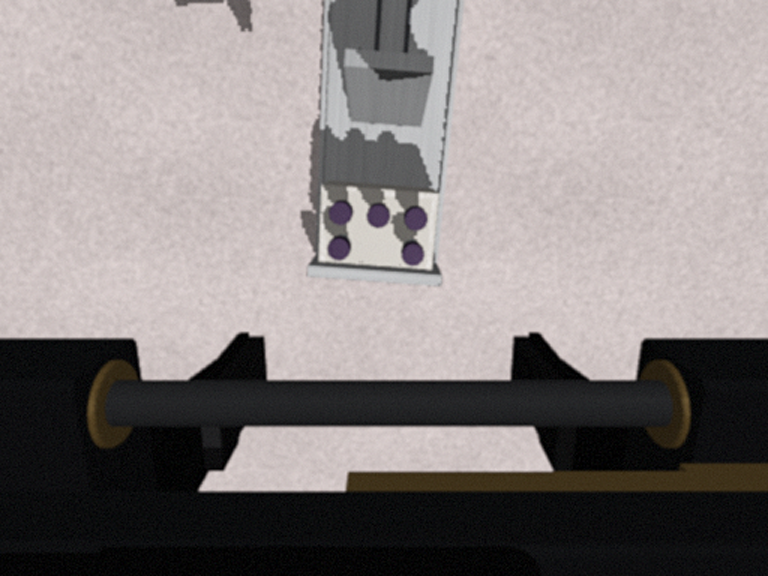

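The view shows the rack at (370,225) and the stop at (385,60), cut off at the top edge. I'll move the tool 7 cm in −y and lower it.

```bash
python3 -m inch '[{"fingers":8.7,"delta_pos":[4,0,4],"spin":0},{"fingers":8.7,"delta_pos":[7,0,8],"spin":0},{"fingers":8.7,"delta_pos":[7,0,8],"spin":0},{"fingers":8.7,"delta_pos":[7,0,8],"spin":0},{"fingers":8.7,"delta_pos":[7,0,8],"spin":0}]'; python3 - <<'E'
from h import *
s=sense();print(s['tcp_pos'].round(4))
c=get_calibration('wrist');np.save('pics/w2c.npy',[c],allow_pickle=True)
pic('wrist','w2',crop=(140,0,400,200),scale=3)
for t in ['bay','rack_face','stop','stop_foot']:
    for q in spot_point('wrist',t)[:2]:
        u,v=np.array(q['location'])*[512,384]; print(t,round(q['conf'],2),round(u,1),round(v,1),onz(c,u,v,0 if t=='bay' else .008).round(4))
E
```

```text
time_s: 3.3
tcp_pos: [0.5306, 0.1899, 0.1724]
ee_rot: [[0.0, -1.0, 0.003], [-1.0, -0.0, 0.001], [-0.001, -0.003, -1.0]]
wrist_force: [0.3, 0.6, 0.7]
gripper_width: 1.0
[0.5306 0.1899 0.1724]
bay 0.61 261.6 150.6 [0.5275 0.1724 0.    ]
rack_face 0.68 257.7 189.8 [0.5319 0.2163 0.008 ]
stop 0.96 261.2 146.8 [0.528  0.1671 0.008 ]
stop_foot 0.91 257.4 148.1 [0.5322 0.1685 0.008 ]
```

View pics/w2.png

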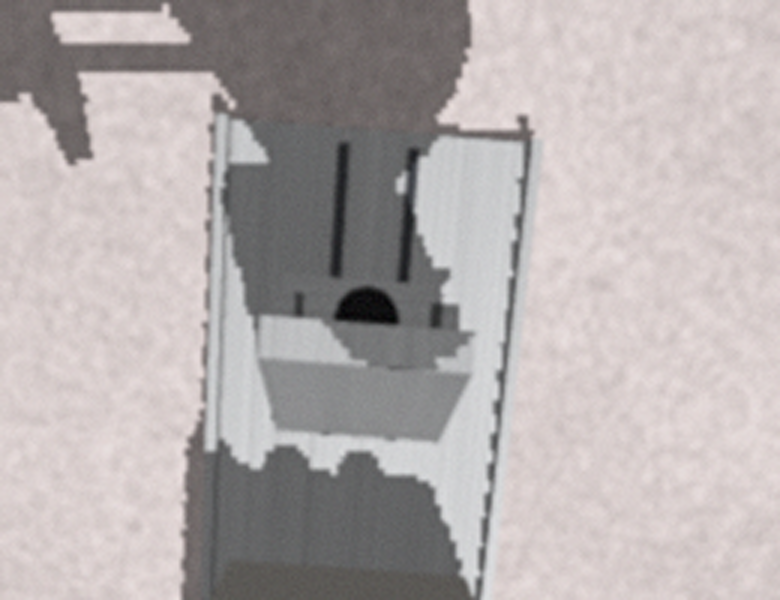

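```bash
python3 - <<'E'
from h import *
im=np.load('pics/w2.npy')
x=cv2.resize(im[120:260,190:330],None,fx=4.2,fy=4.2,interpolation=cv2.INTER_CUBIC)
x=np.clip(((x/255.)**0.6)*255,0,255).astype(np.uint8)
cv2.imwrite('pics/w2b.png',x)
E
```

```text
(no output)
```

View pics/w2b.png

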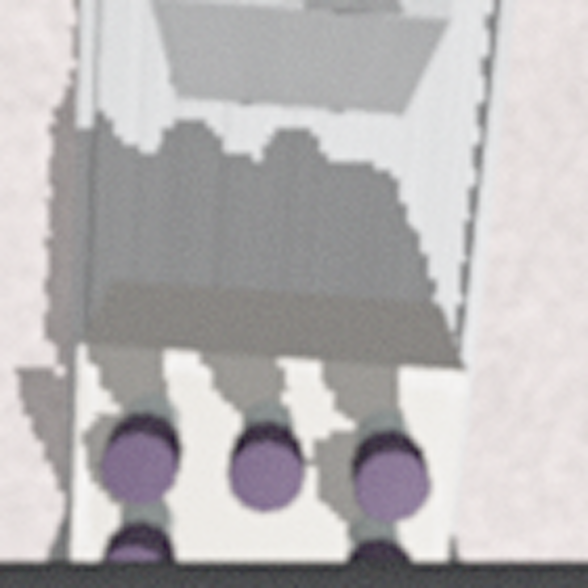

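```bash
python3 - <<'E'
from h import *
c=np.load('pics/w2c.npy',allow_pickle=True)[0]
f=lambda u,v,z:onz(c,(u+.5)/4.2+190-.5,(v+.5)/4.2+120-.5,z)
P={}
for n,u,v,z in [('sL',183,98,.008),('sR',405,114,.008),('stL',152,4,.093),('stR',450,20,.093),('rL',113,278,.008),('rR',425,303,.008),('tL',88,343,.068),('tR',462,368,.068)]:
    P[n]=f(u,v,z); print(n,P[n].round(4))
for a,b in [('sL','sR'),('stL','stR'),('rL','rR'),('tL','tR')]:
    d=P[b]-P[a]; print(a,np.linalg.norm(d).round(4),np.degrees(np.arctan2(-d[1],-d[0])).round(2) , ((P[a]+P[b])/2).round(4))
# bay corners from w2.png (scale 3, off 140,0)
g=lambda u,v,z:onz(c,(u+.5)/3+140-.5,(v+.5)/3-.5,z)
for q in [(218,100),(527,127)]: print(g(*q,.0),g(*q,.014))
E
```

```text
sL [0.5588 0.1628 0.008 ]
sR [0.5006 0.167  0.008 ]
stL [0.5578 0.134  0.093 ]
stR [0.4989 0.137  0.093 ]
rL [0.5788 0.2116 0.008 ]
rR [0.4939 0.2185 0.008 ]
tL [0.577  0.2116 0.068 ]
tR [0.4909 0.2176 0.068 ]
sL 0.0584 -4.07 [0.5297 0.1649 0.008 ]
stL 0.059 -2.97 [0.5284 0.1355 0.093 ]
rL 0.0852 -4.67 [0.5364 0.2151 0.008 ]
tL 0.0863 -3.93 [0.534  0.2146 0.068 ]
[0.57882956 0.05036007 0.        ] [0.57698381 0.05291991 0.014     ]
[0.47184719 0.05893986 0.        ] [0.47402897 0.06117671 0.014     ]
```

The bay yaw is about −4°. The floor gap is now about 51 mm with the rack still off home. I'll send the rack home with closed fingers, then measure again.

```bash
python3 -m inch '[{"fingers":0,"delta_pos":[0,-0.35,0],"spin":4},{"fingers":0,"delta_pos":[0,-0.35,0],"spin":4},{"fingers":0,"delta_pos":[0,-0.35,2],"spin":4},{"fingers":0,"delta_pos":[0,-0.35,5],"spin":4},{"fingers":0,"delta_pos":[0,-0.35,9],"spin":4},{"fingers":0,"delta_pos":[0,-0.35,12],"spin":4},{"fingers":0,"delta_pos":[0,-0.35,12],"spin":4},{"fingers":0,"delta_pos":[-0.8,-0.4,12],"spin":4},{"fingers":0,"delta_pos":[-1.3,-0.4,12],"spin":4},{"fingers":0,"delta_pos":[-1.5,-0.45,12],"spin":4},{"fingers":0,"delta_pos":[-1.6,-0.45,12],"spin":4},{"fingers":0,"delta_pos":[-1.7,-0.45,12],"spin":4},{"fingers":0,"delta_pos":[-1.8,-0.45,12],"spin":4}]'
```

```text
time_s: 4.85
tcp_pos: [0.5338, 0.207, 0.0513]
ee_rot: [[-0.07, -0.998, 0.001], [-0.998, 0.07, 0.0], [-0.0, -0.0, -1.0]]
wrist_force: [-0.5, -0.2, -0.7]
gripper_width: 0.01
```

```bash
python3 -m inch '[{"fingers":0,"delta_pos":[-0.1,0,0],"spin":0},{"fingers":0,"delta_pos":[-0.2,0,0],"spin":0}]'; python3 -m inch '[{"fingers":0,"delta_pos":[-0.1,0,0],"spin":0},{"fingers":0,"delta_pos":[-0.1,0,0],"spin":0}]'
```

```text
time_s: 5.05
tcp_pos: [0.5338, 0.2089, 0.0509]
ee_rot: [[-0.07, -0.998, -0.0], [-0.998, 0.07, -0.0], [0.0, 0.0, -1.0]]
wrist_force: [0.1, -0.0, 0.3]
gripper_width: 0.003
time_s: 5.25
tcp_pos: [0.534, 0.21, 0.0508]
ee_rot: [[-0.07, -0.998, -0.0], [-0.998, 0.07, -0.0], [0.0, 0.0, -1.0]]
wrist_force: [-0.7, 0.4, -0.3]
gripper_width: 0.005
```

```bash
for i in 1 2; do python3 -m inch '[{"fingers":0,"delta_pos":[-0.1,0,0],"spin":0},{"fingers":0,"delta_pos":[-0.2,0,0],"spin":0}]' | egrep 'tcp|force'; done
```

```text
tcp_pos: [0.5341, 0.212, 0.0508]
wrist_force: [-0.3, -0.6, 0.4]
tcp_pos: [0.5342, 0.214, 0.0509]
wrist_force: [0.1, 0.6, 0.5]
```

```bash
for i in 1 2; do python3 -m inch '[{"fingers":0,"delta_pos":[-0.1,0,0],"spin":0},{"fingers":0,"delta_pos":[-0.1,0,0],"spin":0}]' | egrep 'tcp|force'; done; python3 - <<'E'
from h import *
pic('scene','s2',crop=(280,110,420,220),scale=5)
E
```

```text
tcp_pos: [0.5342, 0.2147, 0.0508]
wrist_force: [-0.4, -0.6, 0.1]
tcp_pos: [0.5343, 0.2157, 0.0508]
wrist_force: [0.3, -1.0, 0.0]
```

View pics/s2.png

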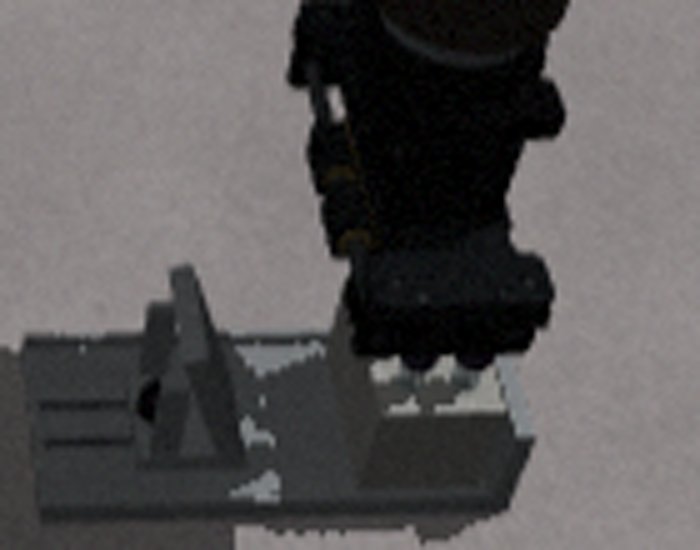

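```bash
for i in 1 2 3; do python3 -m inch '[{"fingers":0,"delta_pos":[-0.1,0,0],"spin":0},{"fingers":0,"delta_pos":[-0.1,0,0],"spin":0}]' | egrep 'tcp|force'; done
```

```text
tcp_pos: [0.5343, 0.2169, 0.0508]
wrist_force: [0.1, -1.7, -0.3]
tcp_pos: [0.5345, 0.218, 0.0508]
wrist_force: [-0.3, -1.1, 0.0]
tcp_pos: [0.5345, 0.219, 0.0508]
wrist_force: [0.1, -0.0, -0.2]
```

```bash
for i in 1 2 3; do python3 -m inch '[{"fingers":0,"delta_pos":[-0.1,0,0],"spin":0},{"fingers":0,"delta_pos":[-0.1,0,0],"spin":0}]' | egrep 'tcp|force'; done; python3 - <<'E'
from h import *
pic('wrist','w3',crop=(140,0,400,260),scale=2.2)
pic('scene','s3',crop=(280,110,420,220),scale=5)
E
```

```text
tcp_pos: [0.5345, 0.2196, 0.0508]
wrist_force: [0.1, -2.5, 1.5]
tcp_pos: [0.5345, 0.2196, 0.0508]
wrist_force: [0.7, -5.3, 1.7]
tcp_pos: [0.5344, 0.2197, 0.0508]
wrist_force: [1.3, -7.7, 2.2]
```

View pics/w3.png

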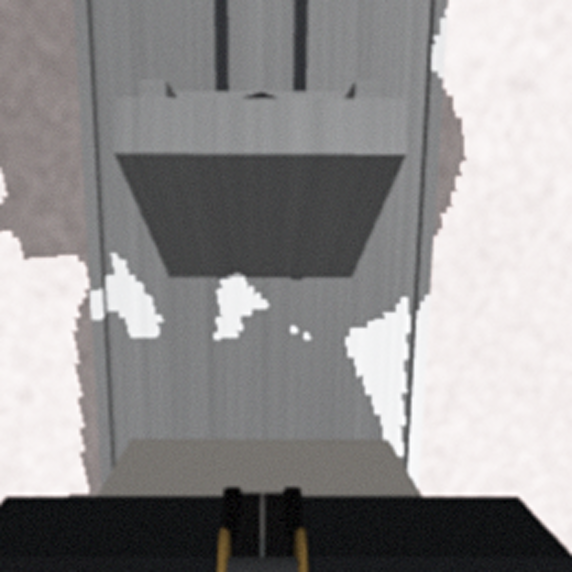

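View pics/s3.png

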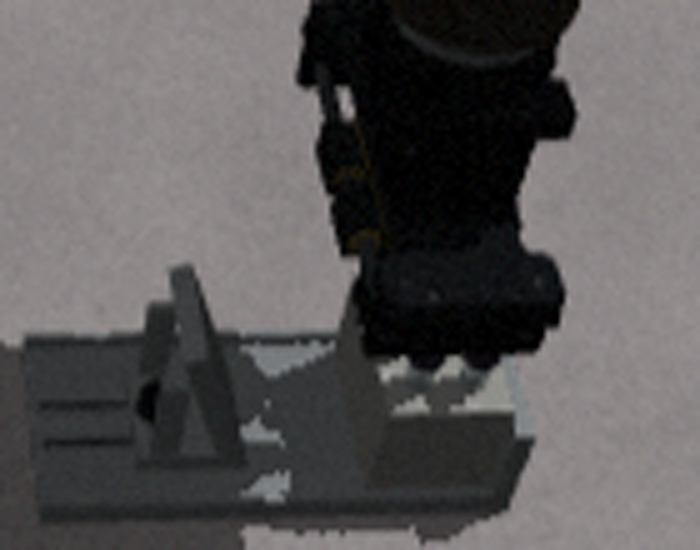

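```bash
python3 - <<'E'
from h import *
im=np.load('pics/w3.npy')
x=cv2.resize(im[110:230,170:350],None,fx=4,fy=4,interpolation=cv2.INTER_CUBIC)
x=np.clip(((x/255.)**0.6)*255,0,255).astype(np.uint8)
cv2.imwrite('pics/w3b.png',x)
c=get_calibration('wrist');np.save('pics/w3c.npy',[c],allow_pickle=True)
for z in (.008,.093):
  print([onz(c,140+u/2.2-.3,v/2.2-.3,z).round(4).tolist() for u,v in [(168,276),(357,276),(132,440),(388,440),(116,154),(406,154)]])
g=cv2.cvtColor(im,cv2.COLOR_BGR2GRAY).astype(float)
for cols in [(222,234),(290,298),(262,275)]:
    p=g[:,cols[0]:cols[1]].mean(1); print(cols,[(r,round(p[r])) for r in list(range(118,132))+list(range(192,206))])
E
```

```text
[[0.561, 0.1626, 0.008], [0.4989, 0.167, 0.008], [0.5793, 0.2177, 0.008], [0.4902, 0.2241, 0.008], [0.5734, 0.1239, 0.008], [0.4821, 0.1303, 0.008]]
[[0.5499, 0.1579, 0.093], [0.5096, 0.1608, 0.093], [0.5619, 0.1937, 0.093], [0.504, 0.1978, 0.093], [0.558, 0.1327, 0.093], [0.4987, 0.1369, 0.093]]
(222, 234) [(118, 70), (119, 69), (120, 71), (121, 69), (122, 69), (123, 68), (124, 70), (125, 85), (126, 115), (127, 130), (128, 130), (129, 128), (130, 128), (131, 129), (192, 129), (193, 130), (194, 128), (195, 129), (196, 128), (197, 130), (198, 128), (199, 122), (200, 116), (201, 115), (202, 116), (203, 117), (204, 116), (205, 116)]
(290, 298) [(118, 69), (119, 68), (120, 68), (121, 69), (122, 68), (123, 68), (124, 66), (125, 77), (126, 115), (127, 132), (128, 132), (129, 132), (130, 131), (131, 132), (192, 126), (193, 126), (194, 127), (195, 127), (196, 126), (197, 126), (198, 126), (199, 121), (200, 115), (201, 113), (202, 116), (203, 116), (204, 115), (205, 115)]
(262, 275) [(118, 69), (119, 69), (120, 69), (121, 70), (122, 68), (123, 68), (124, 66), (125, 74), (126, 106), (127, 126), (128, 129), (129, 131), (130, 130), (131, 129), (192, 128), (193, 127), (194, 128), (195, 128), (196, 127), (197, 128), (198, 128), (199, 123), (200, 117), (201, 115), (202, 117), (203, 116), (204, 116), (205, 115)]
```

View pics/w3b.png

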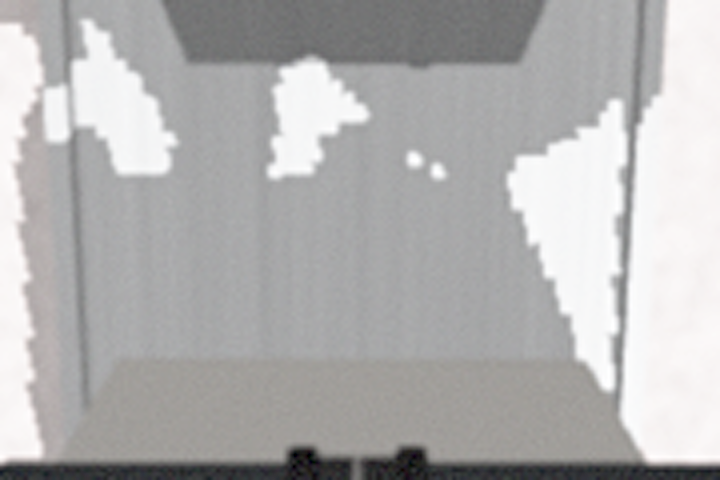

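```bash
python3 - <<'E'
from h import *
c=np.load('pics/w3c.npy',allow_pickle=True)[0]
f=lambda u,v:onz(c,170+(u+.5)/4-.5,v,.008)
sL,sR,rL,rR=f(189,125.7),f(522,125.7),f(121,199.1),f(583,199.1)
print(np.linalg.norm(sL-sR),np.linalg.norm(rL-rR))
s=(sL+sR)/2;r=(rL+rR)/2;th=np.radians(-4.05);ax=np.array([np.cos(th),np.sin(th),0]);ay=np.array([-np.sin(th),np.cos(th),0])
print(s,r,(r-s)@ay,(r-s)@ax, np.degrees(np.arctan2(*(sL-sR)[1::-1])),np.degrees(np.arctan2(*(rL-rR)[1::-1])))
E
```

```text
0.06028497558467088 0.08864771214964463
[0.53033711 0.16519785 0.008     ] [0.53490021 0.22040148 0.008     ] 0.05538805115287644 0.0006528402118030132 -4.034661832497958 -4.0619651178655065
```

The rack is home: the fingers stalled at y=0.2196 and the force built to about 8 N. The measured gap is about 55.4 mm, with the stop and rack widths reading 60.3 and 88.6 mm against 60 and 90. That gives r≈13.4 with the thick block, and a marginal 27.4 with a thin one, so I'll use the thick block. I'll go and look at it now.

```bash
python3 -m inch '[{"fingers":0,"delta_pos":[1.5,0,-1],"spin":0},{"fingers":4,"delta_pos":[2,0,-6],"spin":0},{"fingers":8.7,"delta_pos":[2,0,-11],"spin":0},{"fingers":8.7,"delta_pos":[6,0,-15],"spin":0},{"fingers":8.7,"delta_pos":[11,0.5,-15],"spin":0},{"fingers":8.7,"delta_pos":[42.2,2,-15],"spin":0},{"fingers":8.7,"delta_pos":[42.2,2,-15],"spin":0},{"fingers":8.7,"delta_pos":[42.2,2,-15],"spin":0},{"fingers":8.7,"delta_pos":[42.2,2,-15],"spin":0},{"fingers":8.7,"delta_pos":[42.2,2,-15],"spin":0},{"fingers":8.7,"delta_pos":[42.2,2,-15],"spin":0},{"fingers":8.7,"delta_pos":[42.2,2,-15],"spin":0},{"fingers":8.7,"delta_pos":[42.2,2,-15],"spin":0},{"fingers":8.7,"delta_pos":[42.2,2,-15],"spin":0}]'; python3 - <<'E'
from h import *
s=sense();print(s['tcp_pos'].round(4),s['joints'].round(1))
c=get_calibration('wrist');np.save('pics/w4c.npy',[c],allow_pickle=True)
pic('wrist','w4',scale=1.5)
for t in ['spacer_thick','spacer_thin','wedge_handle','wedge']:
  try:
    for q in spot_point('wrist',t)[:3]:
        u,v=np.array(q['location'])*[512,384]; print(t,round(q['conf'],2),round(u,1),round(v,1),onz(c,u,v,.122 if 'han' in t else 0).round(4))
  except Exception as e: print(e)
E
```

```text
time_s: 8.8
tcp_pos: [0.4854, -0.1977, 0.2014]
ee_rot: [[-0.071, -0.997, 0.002], [-0.997, 0.071, 0.001], [-0.001, -0.002, -1.0]]
wrist_force: [-0.7, 1.0, -0.1]
gripper_width: 0.988
[ 0.4854 -0.1977  0.2014] [ -4.4  11.4 -12.1  -0.  -66.3   0.4]
spacer_thin 0.85 240.7 27.9 [ 0.4947 -0.349   0.    ]
spacer_thin 0.67 258.1 253.1 [ 0.4949 -0.0749  0.    ]
wedge_handle 0.61 210.4 218.9 [ 0.5306 -0.1704  0.122 ]
wedge 0.9 179.6 283.1 [ 0.605  -0.0378  0.    ]
wedge 0.77 223.4 191.2 [ 0.5325 -0.163   0.    ]
```

View pics/w4.png

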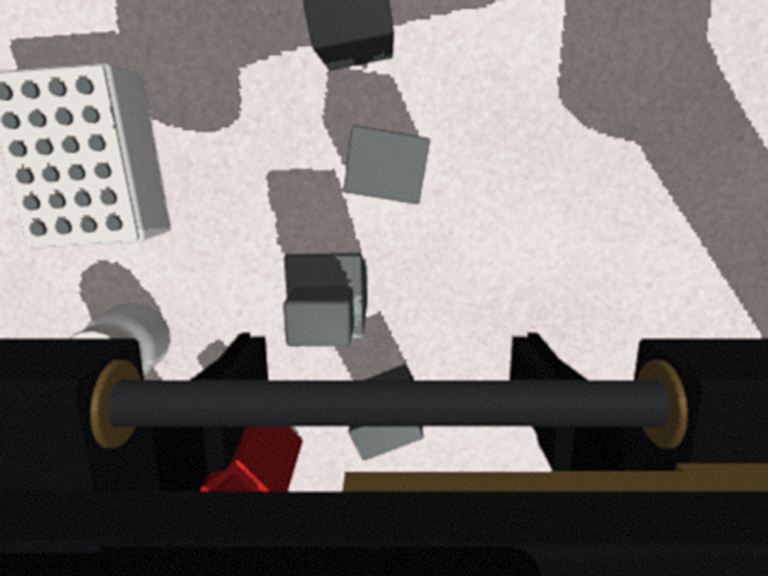

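```bash
python3 - <<'E'
from h import *
c=np.load('pics/w4c.npy',allow_pickle=True)[0]
P=np.array([onz(c,u/1.5,v/1.5,.08)[:2] for u,v in [(352,126),(429,138),(419,203),(344,189)]])
print(P.round(4),P.mean(0).round(4))
m=lambda a,b:(np.linalg.norm(P[b]-P[a]).round(4),np.degrees(np.arctan2(*(P[a]-P[b])[::-1])).round(1))
print(m(0,1),m(3,2),m(0,3),m(1,2))
H=np.array([onz(c,u/1.5,v/1.5,.122)[:2] for u,v in [(287,301),(352,301),(352,346),(285,346)]])
print(H.round(4),H.mean(0).round(4))
R=sense()['ee_rot'];t=sense()['tcp_pos']
d=np.array([*P.mean(0),.06-.0])-t
print((R.T@d*100).round(2))
E
```

```text
[[ 0.5013 -0.2861]
 [ 0.4542 -0.2756]
 [ 0.4626 -0.236 ]
 [ 0.5099 -0.2483]] [ 0.482  -0.2615]
(np.float64(0.0483), np.float64(-12.5)) (np.float64(0.0489), np.float64(-14.5)) (np.float64(0.0388), np.float64(-102.7)) (np.float64(0.0405), np.float64(-102.0))
[[ 0.5456 -0.1886]
 [ 0.5073 -0.1859]
 [ 0.5099 -0.1576]
 [ 0.5503 -0.1605]] [ 0.5283 -0.1732]
[ 6.49 -0.07 14.11]
```

Block top seen at (387,164): 48.6 × 39.7 mm, which is the thick one, centred at (0.482,−0.2615) with yaw about −13°.

```bash
python3 -m inch '[{"fingers":8.7,"delta_pos":[4,0,1],"spin":8},{"fingers":8.7,"delta_pos":[6.5,-0.1,4],"spin":8.8},{"fingers":8.7,"delta_pos":[6.5,-0.1,8],"spin":8.8},{"fingers":8.7,"delta_pos":[6.5,-0.1,12],"spin":8.8},{"fingers":8.7,"delta_pos":[6.5,-0.1,15.6],"spin":8.8},{"fingers":8.7,"delta_pos":[6.5,-0.1,15.6],"spin":8.8},{"fingers":4,"delta_pos":[6.5,-0.1,15.6],"spin":8.8},{"fingers":4,"delta_pos":[6.5,-0.1,15.6],"spin":8.8},{"fingers":4,"delta_pos":[6.5,-0.1,15.6],"spin":8.8},{"fingers":4,"delta_pos":[6.5,-0.1,15.6],"spin":8.8},{"fingers":4,"delta_pos":[6.5,-0.1,15.6],"spin":8.8},{"fingers":4,"delta_pos":[6.5,-0.1,15.6],"spin":8.8}]'; python3 - <<'E'
from h import *
pic('scene','s4',crop=(90,90,290,240),scale=4)
print(sense()['gripper_width']*87)
E
```

```text
time_s: 10.25
tcp_pos: [0.4819, -0.2626, 0.0454]
ee_rot: [[-0.222, -0.975, 0.001], [-0.975, 0.222, -0.0], [0.0, -0.001, -1.0]]
wrist_force: [-0.0, 0.7, -0.1]
gripper_width: 0.536
44.312304918883754
```

View pics/s4.png

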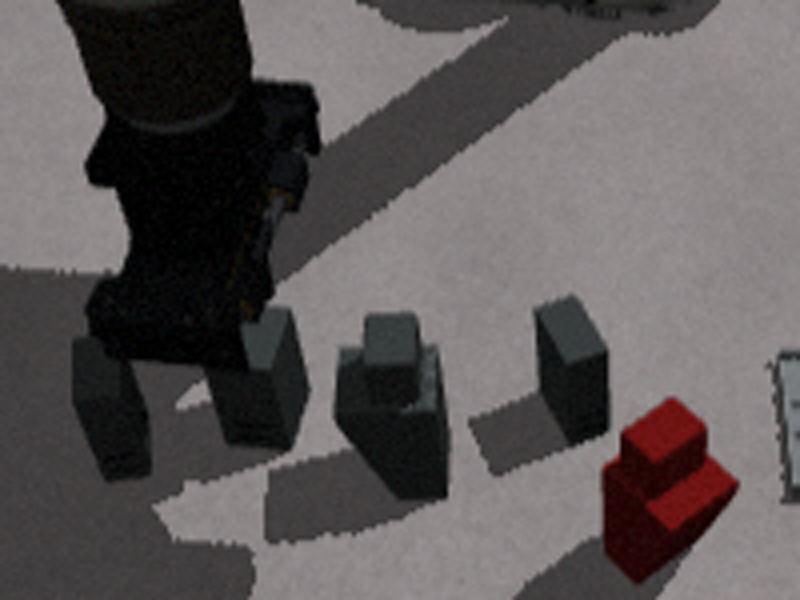

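```bash
python3 - <<'E'
from h import *
c=get_calibration('scene')
for P in [(.482,-.2626,.045),(.53,-.2726,.05),(.482,-.2626,.08),(.5,-.265,.115)]:
    p=proj(c,P); print(P,p.round(1),((p-[90,90])*4).round())
print(sense()['gripper_width']*87)
pic('wrist','w5',scale=1.5)
pic('top','t5',crop=(270,190,400,270),scale=6)
E
python3 -m inch '[{"fingers":4,"delta_pos":[0,0,0],"spin":0},{"fingers":4,"delta_pos":[0,0,0],"spin":0},{"fingers":4,"delta_pos":[0,0,0],"spin":0}]'
```

```text
(0.482, -0.2626, 0.045) [153.3 183. ] [253. 372.]
(0.53, -0.2726, 0.05) [147.8 197.5] [231. 430.]
(0.482, -0.2626, 0.08) [150.7 173.5] [243. 334.]
(0.5, -0.265, 0.115) [146.5 169.4] [226. 318.]
44.312304918883754
time_s: 10.7
tcp_pos: [0.4817, -0.2626, 0.0448]
ee_rot: [[-0.222, -0.975, -0.0], [-0.975, 0.222, 0.0], [0.0, 0.0, -1.0]]
wrist_force: [0.6, -1.4, -0.2]
gripper_width: 0.459
```

View pics/w5.png

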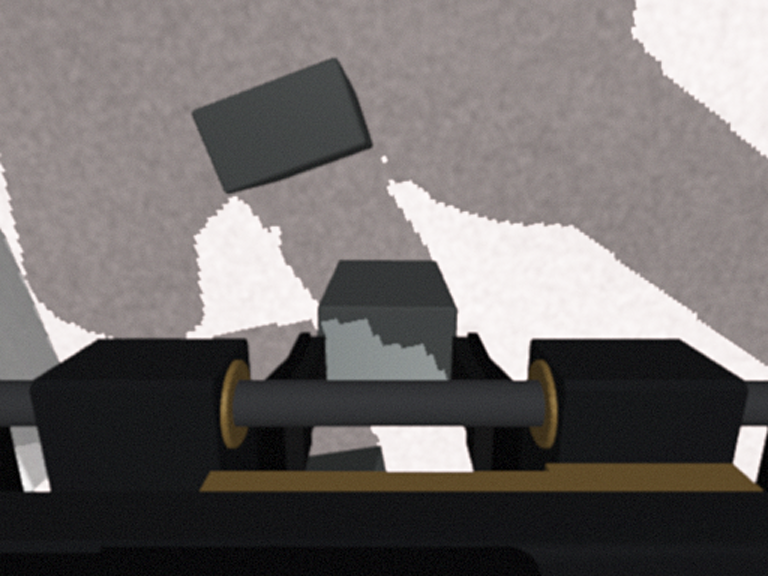

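View pics/t5.png

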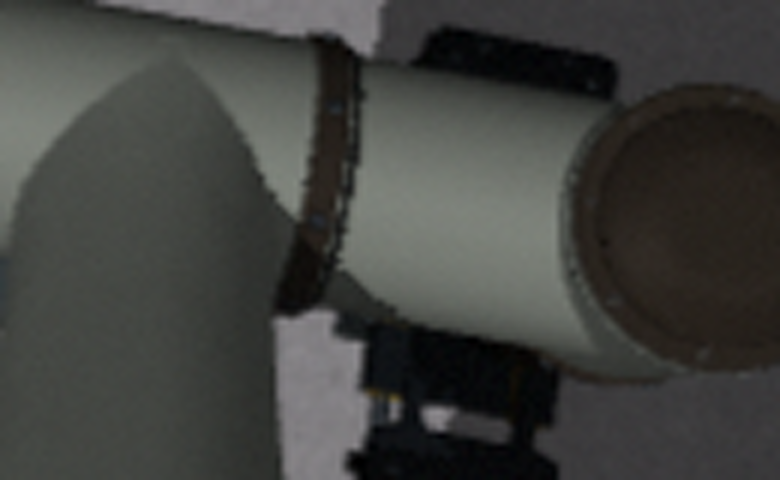

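```bash
python3 - <<'E'
from h import *
pic('wrist','w6',scale=1.5)
pic('scene','s6',crop=(90,90,290,240),scale=4)
s=sense();print(s['gripper_width'],s['wrist_force'])
E
```

```text
0.4592671864509362 [ 0.10034012  0.27359246 -0.82773104]
```

View pics/w6.png

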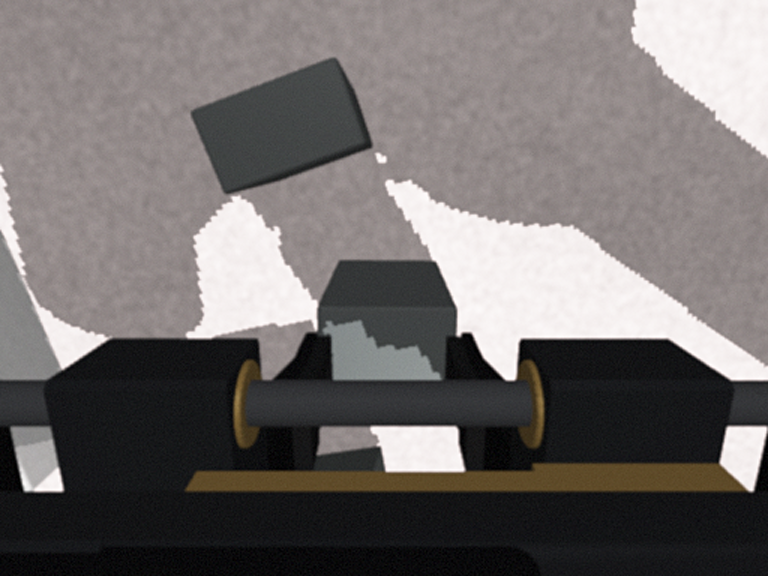

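View pics/s6.png

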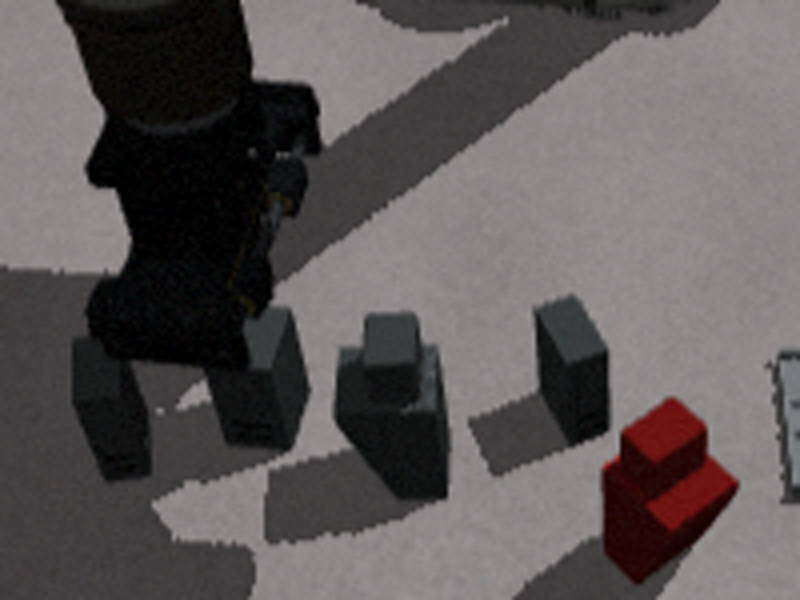

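```bash
python3 - <<'E'
from h import *
c=get_calibration('scene'); s=sense();R=s['ee_rot'];t=s['tcp_pos'];w=get_calibration('wrist')
print('cam in tool',(R.T@(np.array(w['T'])[:3,3]-t)).round(4))
for P in [(a*.0375,b*.095,-.07) for a in(-1,1) for b in (-1,1)]+[(a*.0095,b*.022,-z) for z in(0,.04) for a in (-1,1) for b in (-1,1)]:
    p=t+R@np.array(P); print(np.array(P),p.round(3),'scene',((proj(c,p)-[90,90])*4).round(),'wrist',(proj(w,p)*1.5).round())
th=np.radians(-12.9);a=np.array([np.cos(th),np.sin(th),0]);b=np.array([-np.sin(th),np.cos(th),0])
for z in (0,.08):
  for i,j in [(1,1),(1,-1),(-1,-1),(-1,1)]:
    p=np.array([.482,-.2615,z])+a*.025*i+b*.021*j; print('blk',i,j,z,((proj(c,p)-[90,90])*4).round(),'wrist',(proj(w,p)*1.5).round())
E
```

```text
cam in tool [ 0.0714  0.0002 -0.1996]
[-0.0375 -0.095  -0.07  ] [ 0.583 -0.247  0.115] scene [252. 429.] wrist [ 81. 516.]
[-0.0375  0.095  -0.07  ] [ 0.397 -0.205  0.115] scene [334. 186.] wrist [693. 515.]
[ 0.0375 -0.095  -0.07  ] [ 0.566 -0.32   0.115] scene [117. 416.] wrist [ 37. 282.]
[ 0.0375  0.095  -0.07  ] [ 0.381 -0.278  0.115] scene [214. 175.] wrist [737. 282.]
[-0.0095 -0.022   0.    ] [ 0.505 -0.258  0.045] scene [259. 401.] wrist [337. 346.]
[-0.0095  0.022   0.    ] [ 0.462 -0.248  0.045] scene [278. 346.] wrist [438. 346.]
[ 0.0095 -0.022   0.    ] [ 0.501 -0.277  0.045] scene [228. 398.] wrist [335. 304.]
[0.0095 0.022  0.    ] [ 0.458 -0.267  0.045] scene [248. 343.] wrist [439. 304.]
[-0.0095 -0.022  -0.04  ] [ 0.505 -0.258  0.085] scene [247. 358.] wrist [325. 389.]
[-0.0095  0.022  -0.04  ] [ 0.462 -0.248  0.085] scene [267. 302.] wrist [449. 389.]
[ 0.0095 -0.022  -0.04  ] [ 0.501 -0.277  0.085] scene [215. 355.] wrist [323. 339.]
[ 0.0095  0.022  -0.04  ] [ 0.458 -0.267  0.085] scene [236. 300.] wrist [451. 339.]
blk 1 1 0 [290. 452.] wrist [340. 336.]
blk 1 -1 0 [224. 446.] wrist [338. 258.]
blk -1 -1 0 [246. 384.] wrist [437. 258.]
blk -1 1 0 [310. 390.] wrist [435. 336.]
blk 1 1 0.08 [268. 369.] wrist [320. 414.]
blk 1 -1 0.08 [198. 363.] wrist [315. 306.]
blk -1 -1 0.08 [222. 300.] wrist [459. 306.]
blk -1 1 0.08 [290. 306.] wrist [454. 414.]
```

```bash
python3 - <<'E'
from h import *
for n,b,s,o in [('s6',(105,140,175,215),8,'s6b'),('w6',(190,200,330,330),5,'w6b')]:
    im=np.load('pics/%s.npy'%n)[b[1]:b[3],b[0]:b[2]]
    x=cv2.resize(im,None,fx=s,fy=s,interpolation=cv2.INTER_CUBIC)
    x=np.clip(((x/255.)**0.45)*255,0,255).astype(np.uint8); cv2.imwrite('pics/%s.png'%o,x)
E
```

```text
(no output)
```

View pics/s6b.png

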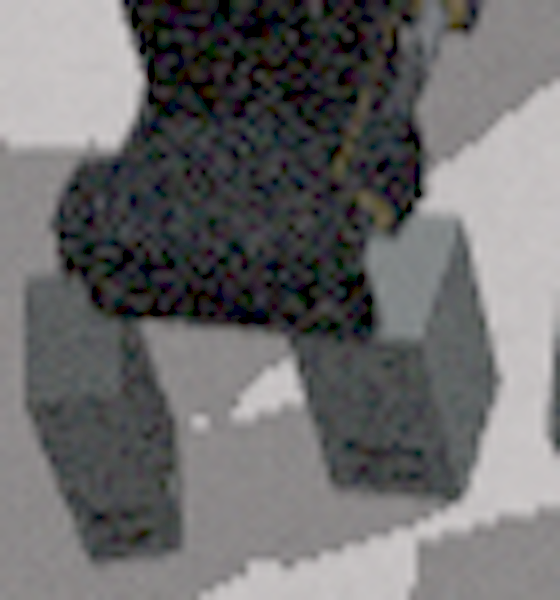

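View pics/w6b.png

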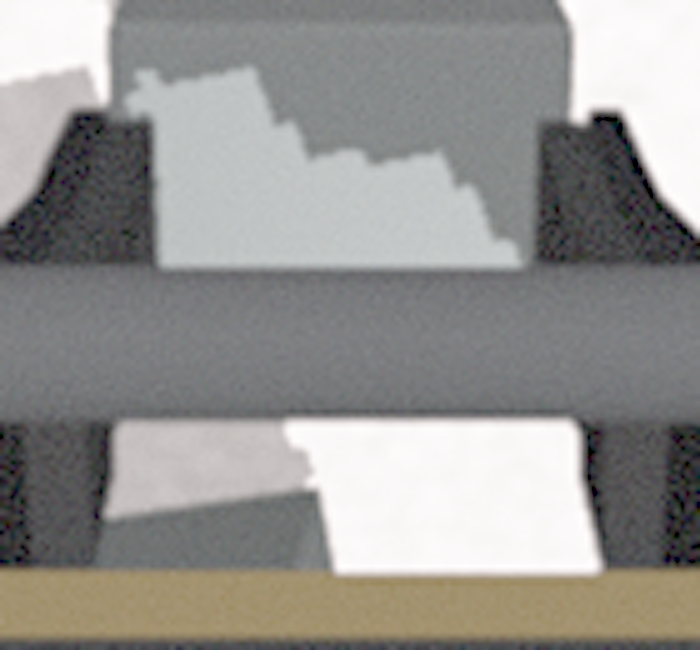

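The reading shows the jaws at 40 mm, narrower than the 50 mm block, and the fingers are drawn over the block's top. So the real fingertips seem to sit about 35 mm above the reported TCP. Going down to z=0.02 is safe either way, because the gripper body still clears, so I'll test that.

```bash
python3 -m inch '[{"fingers":8.7,"delta_pos":[0,0,0],"spin":0},{"fingers":8.7,"delta_pos":[0,0,0],"spin":0},{"fingers":8.7,"delta_pos":[0,0,0],"spin":0},{"fingers":8.7,"delta_pos":[0,0,0],"spin":0},{"fingers":8.7,"delta_pos":[0,0,1],"spin":0},{"fingers":8.7,"delta_pos":[0,0,2],"spin":0},{"fingers":8.7,"delta_pos":[0,0,2.5],"spin":0},{"fingers":4,"delta_pos":[0,0,2.5],"spin":0},{"fingers":4,"delta_pos":[0,0,2.5],"spin":0},{"fingers":4,"delta_pos":[0,0,2.5],"spin":0},{"fingers":4,"delta_pos":[0,0,2.5],"spin":0},{"fingers":4,"delta_pos":[0,0,2.5],"spin":0},{"fingers":4,"delta_pos":[0,0,2.5],"spin":0},{"fingers":4,"delta_pos":[0,0,2.5],"spin":0},{"fingers":4,"delta_pos":[0,0,2.5],"spin":0}]';python3 - <<'E'
from h import *
pic('wrist','w7',scale=1.5)
pic('scene','s7',crop=(105,140,175,215),scale=8)
x=cv2.imread('pics/s7.png'); cv2.imwrite('pics/s7.png',(((x/255.)**.45)*255).astype(np.uint8))
E
```

```text
time_s: 12.3
tcp_pos: [0.482, -0.2627, 0.0201]
ee_rot: [[-0.222, -0.975, 0.001], [-0.975, 0.222, -0.0], [0.0, -0.001, -1.0]]
wrist_force: [-0.1, -0.5, 1.5]
gripper_width: 0.569
```

View pics/w7.png

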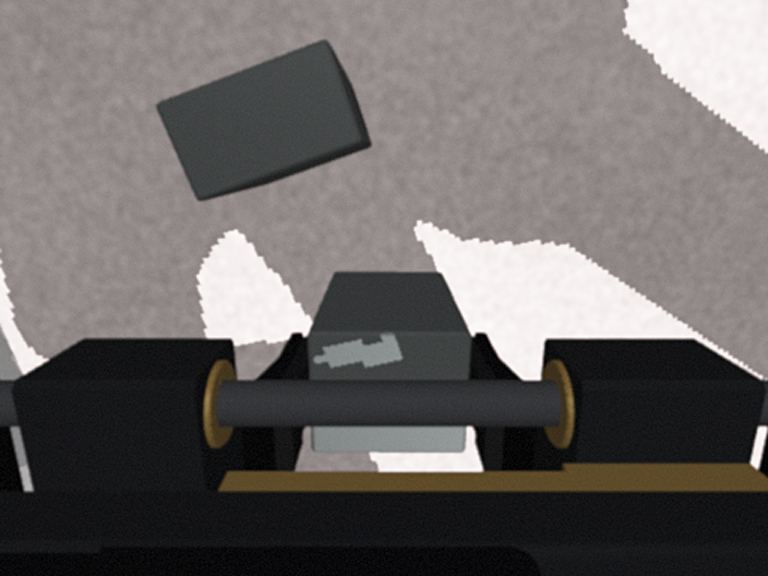

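View pics/s7.png

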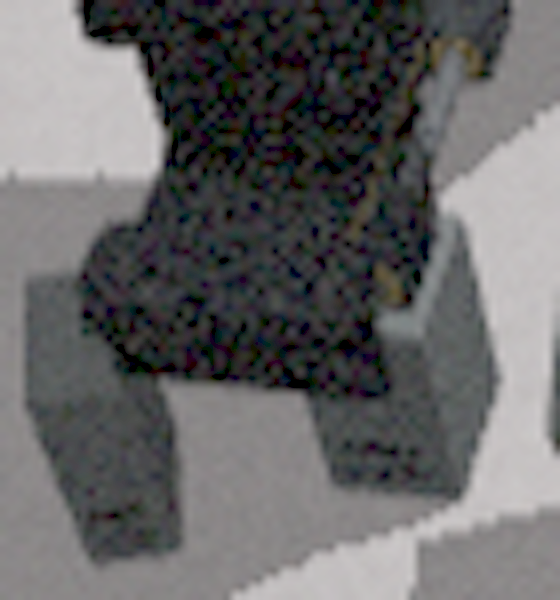

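At TCP z=0.02 the jaws stop at 49.5 mm on the block. So the real fingertips are about 35–38 mm behind the reported TCP. This also means the rack was pushed by its tubes, not its face. Now I'll lift, carry and square the block to the bay's −4° yaw.

```bash
python3 -m inch '[{"fingers":4,"delta_pos":[0,0,-4],"spin":0},{"fingers":4,"delta_pos":[0,0,-8],"spin":0},{"fingers":4,"delta_pos":[0,0,-13],"spin":0},{"fingers":4,"delta_pos":[-1,0,-16],"spin":0},{"fingers":4,"delta_pos":[-5,0.6,-16],"spin":-2},{"fingers":4,"delta_pos":[-10,1.1,-16],"spin":-5},{"fingers":4,"delta_pos":[-15,1.7,-16],"spin":-8.8},{"fingers":4,"delta_pos":[-20,2.3,-16],"spin":-8.8},{"fingers":4,"delta_pos":[-25,2.8,-16],"spin":-8.8},{"fingers":4,"delta_pos":[-30,3.4,-16],"spin":-8.8},{"fingers":4,"delta_pos":[-35,4,-16],"spin":-8.8},{"fingers":4,"delta_pos":[-40,4.5,-16],"spin":-8.8},{"fingers":4,"delta_pos":[-44,5,-16],"spin":-8.8},{"fingers":4,"delta_pos":[-45.6,5.2,-16],"spin":-8.8},{"fingers":4,"delta_pos":[-45.6,5.2,-16],"spin":-8.8},{"fingers":4,"delta_pos":[-45.6,5.2,-16],"spin":-8.8},{"fingers":4,"delta_pos":[-45.6,5.2,-16],"spin":-8.8}]';python3 - <<'E'
from h import *
c=get_calibration('wrist')
pic('wrist','w8',scale=1.5)
pic('scene','s8',crop=(270,60,430,220),scale=3.7)
s=sense();R=s['ee_rot'];t=s['tcp_pos'];print(t,np.degrees(np.arctan2(R[1,0],R[0,0])))
for x,y,z in [(-.0205,.025,.0595),(.0205,.025,.0595)]: pass
# predicted block top corners in wrist for block bottom .0201 below TCP, center off tool x -.0012
for i,j in [(1,1),(1,-1),(-1,-1),(-1,1)]:
    p=t+R@np.array([-.0012+.021*i,.025*j,-.0599]); print('top',i,j,(proj(c,p)*1.5).round())
E
```

```text
time_s: 14.1
tcp_pos: [0.5318, 0.1922, 0.1797]
ee_rot: [[-0.071, -0.997, -0.001], [-0.997, 0.071, -0.0], [0.001, 0.001, -1.0]]
wrist_force: [-0.5, 0.1, -1.9]
gripper_width: 0.574
[0.53208603 0.19223492 0.18000538] -94.11512687792661
top 1 1 [470. 331.]
top 1 -1 [303. 331.]
top -1 -1 [309. 454.]
top -1 1 [464. 454.]
```

View pics/w8.png

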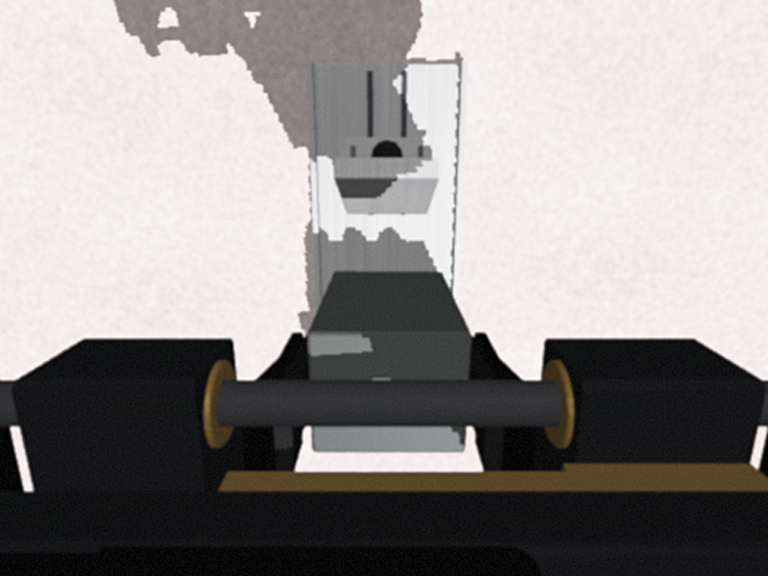

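View pics/s8.png

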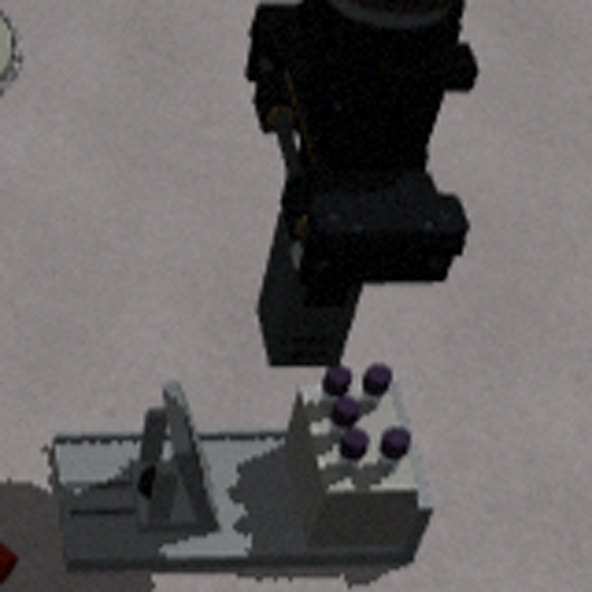

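```bash
python3 -m inch '[{"fingers":4,"delta_pos":[0,0,3],"spin":0},{"fingers":4,"delta_pos":[0,0,7],"spin":0},{"fingers":4,"delta_pos":[0,0,10],"spin":0},{"fingers":4,"delta_pos":[0,0,12.5],"spin":0},{"fingers":4,"delta_pos":[0,0,14],"spin":0},{"fingers":4,"delta_pos":[0,0,15],"spin":0},{"fingers":4,"delta_pos":[0,0,15.1],"spin":0},{"fingers":4,"delta_pos":[0,0,15.1],"spin":0}]'; python3 -m inch '[{"fingers":4,"delta_pos":[-0.2,0,0],"spin":0},{"fingers":4,"delta_pos":[-0.4,0,0],"spin":0},{"fingers":4,"delta_pos":[-0.4,0,0],"spin":0}]'
```

```text
time_s: 15.0
tcp_pos: [0.5326, 0.1934, 0.0294]
ee_rot: [[-0.071, -0.998, 0.001], [-0.998, 0.071, 0.0], [-0.001, -0.001, -1.0]]
wrist_force: [-0.2, -0.2, -0.9]
gripper_width: 0.572
time_s: 15.3
tcp_pos: [0.5327, 0.198, 0.0295]
ee_rot: [[-0.07, -0.998, 0.001], [-0.998, 0.07, 0.001], [-0.001, -0.001, -1.0]]
wrist_force: [-0.1, -0.7, -0.8]
gripper_width: 0.575
```

```bash
for i in 1 2 3; do python3 -m inch '[{"fingers":4,"delta_pos":[-0.1,0,0],"spin":0},{"fingers":4,"delta_pos":[-0.1,0,0],"spin":0}]'|egrep 'tcp|force'; done
```

```text
tcp_pos: [0.5325, 0.1981, 0.0291]
wrist_force: [0.9, -2.7, 1.7]
tcp_pos: [0.5323, 0.1982, 0.029]
wrist_force: [1.3, -5.4, 1.5]
tcp_pos: [0.5323, 0.1982, 0.029]
wrist_force: [0.0, -8.0, 2.3]
```

Contact came exactly where predicted: the block's +y face is at 0.2204, pressing the rack home with 8 N. I'll set the block down, release it, and move to look at the wedge.

```bash
python3 -m inch '[{"fingers":4,"delta_pos":[0.3,0,0.1],"spin":0},{"fingers":4,"delta_pos":[0.3,0,0.1],"spin":0},{"fingers":8.7,"delta_pos":[0.3,0,0.1],"spin":0},{"fingers":8.7,"delta_pos":[0.3,0,0.1],"spin":0},{"fingers":8.7,"delta_pos":[0.3,0,0.1],"spin":0},{"fingers":8.7,"delta_pos":[0.3,0,0.1],"spin":0},{"fingers":8.7,"delta_pos":[0.3,0,-2],"spin":0},{"fingers":8.7,"delta_pos":[0.3,0,-6],"spin":0},{"fingers":8.7,"delta_pos":[0.3,0,-11],"spin":0},{"fingers":8.7,"delta_pos":[0.3,0,-16],"spin":0},{"fingers":8.7,"delta_pos":[3,0,-18],"spin":0},{"fingers":8.7,"delta_pos":[29.8,-1.7,-18],"spin":0},{"fingers":8.7,"delta_pos":[29.8,-1.7,-18],"spin":0},{"fingers":8.7,"delta_pos":[29.8,-1.7,-18],"spin":0},{"fingers":8.7,"delta_pos":[29.8,-1.7,-18],"spin":0},{"fingers":8.7,"delta_pos":[29.8,-1.7,-18],"spin":0},{"fingers":8.7,"delta_pos":[29.8,-1.7,-18],"spin":0},{"fingers":8.7,"delta_pos":[29.8,-1.7,-18],"spin":0},{"fingers":8.7,"delta_pos":[29.8,-1.7,-18],"spin":0}]';python3 - <<'E'
from h import *
c=get_calibration('wrist');np.save('pics/w9c.npy',[c],allow_pickle=True)
pic('wrist','w9',crop=(150,50,350,240),scale=3.1)
pic('top','t9',crop=(120,180,250,270),scale=6)
pic('scene','s9',crop=(275,140,395,220),scale=6)
print(sense()['tcp_pos'])
for q in spot_point('wrist','wedge_handle')[:3]:
    u,v=np.array(q['location'])*[512,384]; print(round(q['conf'],2),round(u,1),round(v,1),onz(c,u,v,.122).round(4))
E
```

```text
time_s: 17.8
tcp_pos: [0.5286, -0.0979, 0.2087]
ee_rot: [[-0.071, -0.997, -0.0], [-0.997, 0.071, 0.0], [-0.0, 0.0, -1.0]]
wrist_force: [-0.1, -0.4, 0.1]
gripper_width: 0.999
[ 0.52887276 -0.09678051  0.20886784]
0.95 251.1 98.9 [ 0.5294 -0.1717  0.122 ]
```

View pics/w9.png

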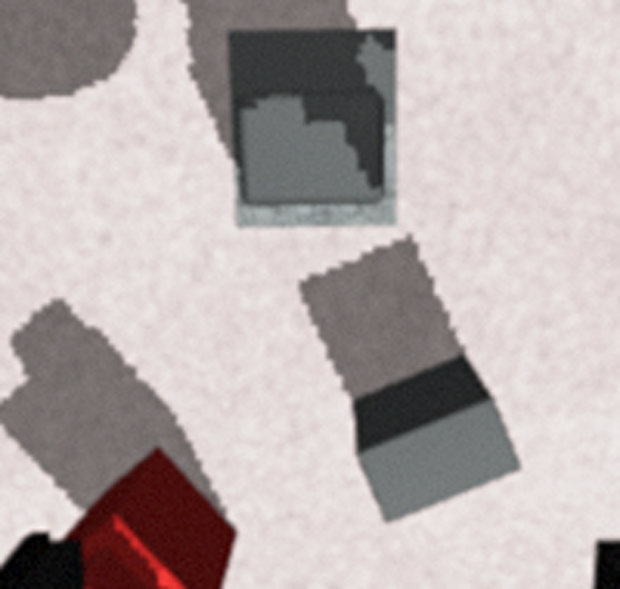

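View pics/t9.png

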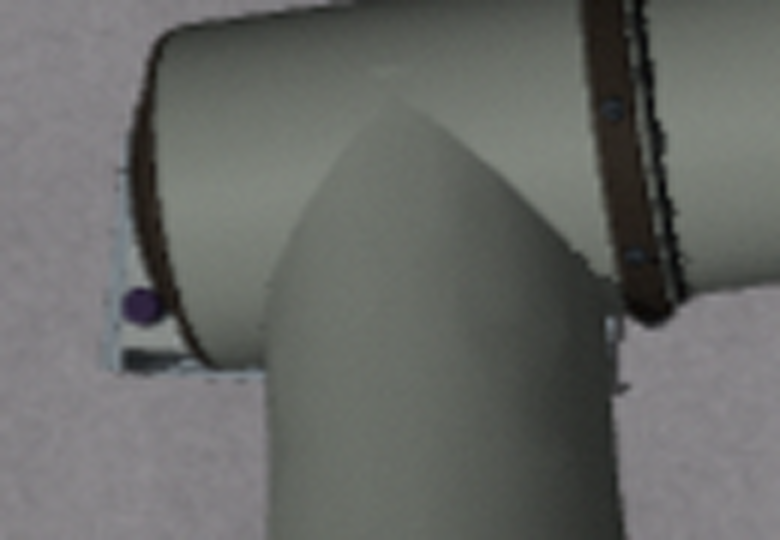

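View pics/s9.png

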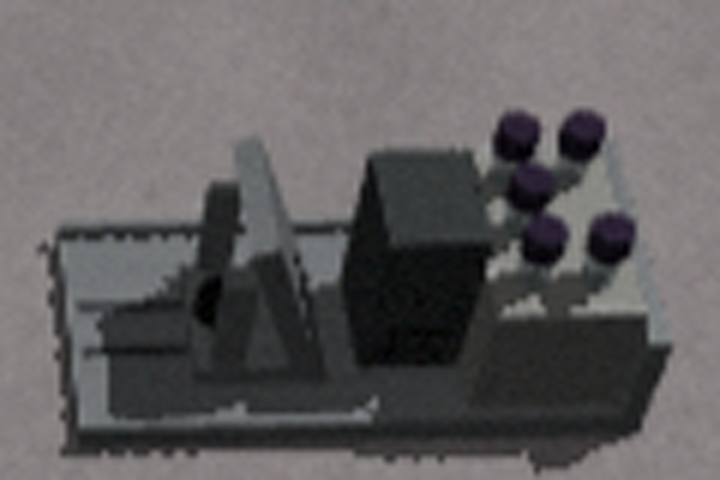

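The block stands upright against the rack, with a gap to the stop of about the expected size (s9). In w9 the wedge handle is at (313,148), square to the picture.

```bash
python3 - <<'E'
from h import *
c=np.load('pics/w9c.npy',allow_pickle=True)[0]
f=lambda u,v,z:onz(c,(u+.5)/3.1+150-.5,(v+.5)/3.1+50-.5,z)[:2]
H=np.array([f(u,v,.122) for u,v in [(241,94),(383,92),(383,203),(246,204)]])
B=np.array([f(u,v,.086) for u,v in [(229,30),(396,30),(397,225),(237,228)]])
s=sense();R=s['ee_rot'];t=s['tcp_pos']
for P in (H,B):
    print(P.round(4).tolist(),P.mean(0).round(4))
    for a,b in [(0,1),(3,2),(0,3),(1,2)]:
        d=P[a]-P[b]; print(np.linalg.norm(d).round(4),np.degrees(np.arctan2(d[1],d[0])).round(1))
    m=P.mean(0); print((R.T@(np.array([*m,t[2]])-t)*100).round(2))
E
```

```text
[[0.5478, -0.188], [0.51, -0.1859], [0.5118, -0.1571], [0.5491, -0.1595]] [ 0.5297 -0.1726]
0.0378 -3.3
0.0375 -3.7
0.0286 -92.7
0.0288 -93.4
[ 7.57 -0.59 -0.  ]
[[0.5527, -0.2085], [0.5035, -0.205], [0.5064, -0.1487], [0.5558, -0.1513]] [ 0.5296 -0.1784]
0.0493 -4.1
0.0496 -3.0
0.0573 -93.2
0.0564 -92.9
[ 8.14 -0.63 -0.  ]
```

```bash
python3 -m inch '[{"fingers":8.7,"delta_pos":[4,-0.6,0],"spin":-0.9},{"fingers":8.7,"delta_pos":[7.55,-0.6,2],"spin":-0.9},{"fingers":8.7,"delta_pos":[7.55,-0.6,6],"spin":-0.9},{"fingers":8.7,"delta_pos":[7.55,-0.6,10],"spin":-0.9},{"fingers":8.7,"delta_pos":[7.55,-0.6,13.5],"spin":-0.9},{"fingers":8.7,"delta_pos":[7.55,-0.6,15.4],"spin":-0.9},{"fingers":8.7,"delta_pos":[7.55,-0.6,15.4],"spin":-0.9},{"fingers":2.5,"delta_pos":[7.55,-0.6,15.4],"spin":-0.9},{"fingers":2.5,"delta_pos":[7.55,-0.6,15.4],"spin":-0.9},{"fingers":2.5,"delta_pos":[7.55,-0.6,15.4],"spin":-0.9},{"fingers":2.5,"delta_pos":[7.55,-0.6,15.4],"spin":-0.9},{"fingers":2.5,"delta_pos":[7.55,-0.6,15.4],"spin":-0.9},{"fingers":2.5,"delta_pos":[7.55,-0.6,15.4],"spin":-0.9},{"fingers":2.5,"delta_pos":[7.55,-0.6,15.4],"spin":-0.9},{"fingers":2.5,"delta_pos":[7.55,-0.6,15.4],"spin":-0.9},{"fingers":2.5,"delta_pos":[7.55,-0.6,15.4],"spin":-0.9},{"fingers":2.5,"delta_pos":[7.55,-0.6,15.4],"spin":-0.9}]';python3 - <<'E'
from h import *
c=get_calibration('wrist');np.save('pics/w10c.npy',[c],allow_pickle=True)
pic('wrist','w10',crop=(150,140,370,330),scale=3)
s=sense();R=s['ee_rot'];t=s['tcp_pos'];print(s['gripper_width']*87,t)
E
```

```text
time_s: 19.7
tcp_pos: [0.5296, -0.1737, 0.055]
ee_rot: [[-0.054, -0.999, 0.0], [-0.999, 0.054, -0.0], [0.0, -0.0, -1.0]]
wrist_force: [0.1, 0.0, 1.4]
gripper_width: 0.455
39.70890714884143 [ 0.52962809 -0.1736459   0.0550015 ]
```

View pics/w10.png

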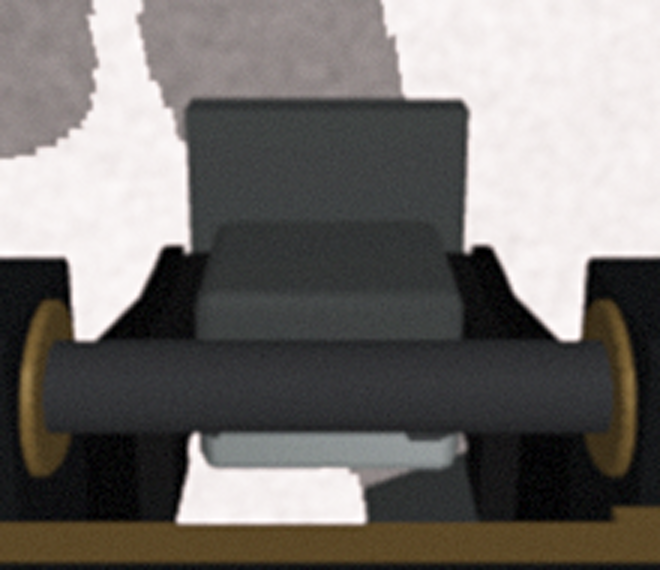

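```bash
python3 - <<'E'
from h import *
c=np.load('pics/w10c.npy',allow_pickle=True)[0]
s=sense();R=s['ee_rot'];t=s['tcp_pos']
f=lambda u,v,z:(R.T@(onz(c,(u+.5)/3+150-.5,(v+.5)/3+140-.5,z)-t)*1000).round(1)
for n,u1,u2,v,z in [('hand -y',200,462,291,.122),('hand +y',205,455,468,.122),('body -y',190,468,102,.086)]: print(n,f(u1,v,z),f(u2,v,z))
E
```

```text
hand -y [ 14.9 -18.1 -67. ] [ 14.9  19.8 -67. ]
hand +y [-14.1 -18.3 -67. ] [-14.1  19.8 -67. ]
body -y [ 35.  -23.6 -31. ] [ 35.   24.9 -31. ]
```

```bash
python3 -m inch '[{"fingers":2.5,"delta_pos":[0,0,-4],"spin":0},{"fingers":2.5,"delta_pos":[0,0,-8],"spin":0},{"fingers":2.5,"delta_pos":[0,0,-13],"spin":0},{"fingers":2.5,"delta_pos":[-1,0,-15],"spin":0},{"fingers":2.5,"delta_pos":[-5,0.3,-15],"spin":0},{"fingers":2.5,"delta_pos":[-10,0.5,-15],"spin":0},{"fingers":2.5,"delta_pos":[-15,0.8,-15],"spin":0.9},{"fingers":2.5,"delta_pos":[-20,1,-15],"spin":0.9},{"fingers":2.5,"delta_pos":[-25,1.3,-15],"spin":0.9},{"fingers":2.5,"delta_pos":[-29,1.5,-15],"spin":0.9},{"fingers":2.5,"delta_pos":[-32,1.6,-15],"spin":0.9},{"fingers":2.5,"delta_pos":[-32.9,1.63,-15],"spin":0.9},{"fingers":2.5,"delta_pos":[-32.9,1.63,-15],"spin":0.9},{"fingers":2.5,"delta_pos":[-32.9,1.63,-15],"spin":0.9},{"fingers":2.5,"delta_pos":[-32.9,1.63,-15],"spin":0.9}]';python3 - <<'E'
from h import *
pic('scene','s11',crop=(270,60,400,220),scale=3.7)
c=get_calibration('wrist');pic('wrist','w11',crop=(150,140,370,330),scale=3)
s=sense();R=s['ee_rot'];t=s['tcp_pos'];print(s['gripper_width']*87,t,np.degrees(np.arctan2(R[1,0],R[0,0])))
f=lambda P:((proj(c,t+R@np.array(P))-[150,140])*3).round()
print(f((.0149,-.0181,-.067)),f((.035,-.0236,-.031)))
E
```

```text
time_s: 21.25
tcp_pos: [0.5309, 0.1545, 0.2047]
ee_rot: [[-0.072, -0.997, -0.001], [-0.997, 0.072, -0.0], [0.0, 0.001, -1.0]]
wrist_force: [0.1, 0.3, -2.3]
gripper_width: 0.46
39.78619891625171 [0.53105958 0.15457577 0.20490817] -94.11563003976518
[198. 291.] [189. 102.]
```

View pics/s11.png

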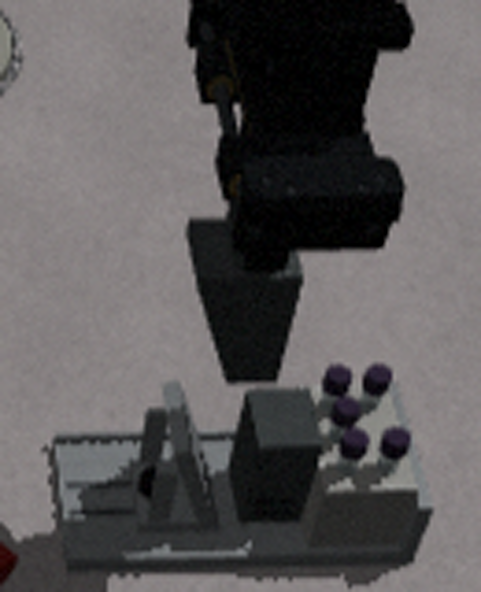

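View pics/w11.png

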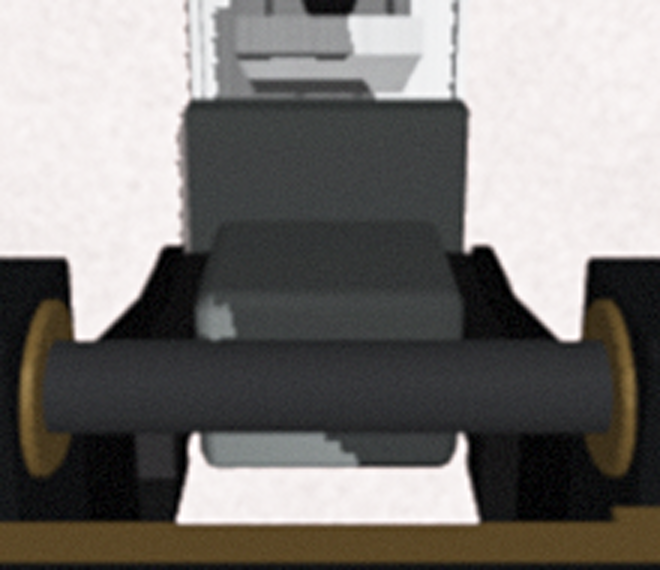

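```bash
python3 -m inch '[{"fingers":2.5,"delta_pos":[0.2,0,0],"spin":0},{"fingers":2.5,"delta_pos":[0.2,0,2.5],"spin":0},{"fingers":2.5,"delta_pos":[0.2,0,5],"spin":0},{"fingers":2.5,"delta_pos":[0.2,0,7],"spin":0},{"fingers":2.5,"delta_pos":[0.2,0,8],"spin":0},{"fingers":2.5,"delta_pos":[0.1,0,8],"spin":0}]'; python3 -m inch '[{"fingers":2.5,"delta_pos":[-0.1,0,0.3],"spin":0},{"fingers":2.5,"delta_pos":[-0.1,0,0.6],"spin":0},{"fingers":2.5,"delta_pos":[-0.15,0,0.9],"spin":0},{"fingers":2.5,"delta_pos":[-0.15,0,0.9],"spin":0}]'
```

```text
time_s: 21.95
tcp_pos: [0.5302, 0.1539, 0.1236]
ee_rot: [[-0.071, -0.997, -0.003], [-0.997, 0.071, -0.002], [0.002, 0.003, -1.0]]
wrist_force: [-0.8, 0.2, -1.6]
gripper_width: 0.459
time_s: 22.35
tcp_pos: [0.5312, 0.1557, 0.1162]
ee_rot: [[-0.07, -0.998, 0.0], [-0.998, 0.07, -0.001], [0.001, -0.0, -1.0]]
wrist_force: [1.7, -3.7, 0.6]
gripper_width: 0.457
```

```bash
for i in 1 2 3 4; do python3 -m inch '[{"fingers":2.5,"delta_pos":[0,0,0.1],"spin":0},{"fingers":2.5,"delta_pos":[0,0,0.2],"spin":0},{"fingers":2.5,"delta_pos":[0,0,0.2],"spin":0}]'|egrep 'tcp|force'; done
```

```text
tcp_pos: [0.531, 0.1558, 0.114]
wrist_force: [0.6, -5.6, 0.7]
tcp_pos: [0.5309, 0.1558, 0.1118]
wrist_force: [0.2, -5.3, 0.7]
tcp_pos: [0.5309, 0.1558, 0.1098]
wrist_force: [-0.1, -4.0, 0.1]
tcp_pos: [0.531, 0.1557, 0.1088]
wrist_force: [-0.2, -6.8, 4.9]
```

It goes tight at TCP z≈0.1088, against a predicted 0.109. I'll press harder in small steps.

```bash
for i in 1 2 3; do python3 -m inch '[{"fingers":2.5,"delta_pos":[0,0,0.15],"spin":0},{"fingers":2.5,"delta_pos":[0,0,0.3],"spin":0},{"fingers":2.5,"delta_pos":[0,0,0.3],"spin":0}]'|egrep 'tcp|force'; done
```

```text
tcp_pos: [0.5315, 0.1555, 0.1083]
wrist_force: [-5.0, -7.3, 16.8]
tcp_pos: [0.5321, 0.1554, 0.1079]
wrist_force: [-8.2, -7.2, 27.8]
tcp_pos: [0.5327, 0.1554, 0.1075]
wrist_force: [-12.5, -9.3, 38.5]
```

```bash
python3 -m inch '[{"fingers":2.5,"delta_pos":[0,0.1,-0.2],"spin":0},{"fingers":2.5,"delta_pos":[0,0.2,-0.4],"spin":0},{"fingers":2.5,"delta_pos":[0,0.2,-0.4],"spin":0},{"fingers":2.5,"delta_pos":[0,0.2,-0.4],"spin":0},{"fingers":2.5,"delta_pos":[0,0.2,-0.4],"spin":0}]';python3 - <<'E'
from h import *
pic('scene','s12',crop=(270,60,400,220),scale=3.7)
c=get_calibration('wrist');pic('wrist','w12',crop=(150,140,370,330),scale=3)
s=sense();R=s['ee_rot'];t=s['tcp_pos'];print(s['gripper_width']*87,t,s['wrist_force'],np.degrees(np.arctan2(R[1,0],R[0,0])))
f=lambda P:((proj(c,t+R@np.array(P))-[150,140])*3).round()
print(f((.0149,-.0181,-.067)),f((.035,-.0236,-.031)),'wedge underside z',t[2]-.055)
E
```

```text
time_s: 24.95
tcp_pos: [0.5323, 0.1557, 0.1077]
ee_rot: [[-0.069, -0.998, 0.008], [-0.998, 0.069, -0.0], [-0.0, -0.008, -1.0]]
wrist_force: [-0.6, -9.9, 17.3]
gripper_width: 0.455
39.65735757589822 [0.53223718 0.1556837  0.10766907] [-1.78115777 -9.65772001 17.28153604] -93.93995392148166
[199. 290.] [189. 101.] wedge underside z 0.05266907176365237
```

View pics/s12.png

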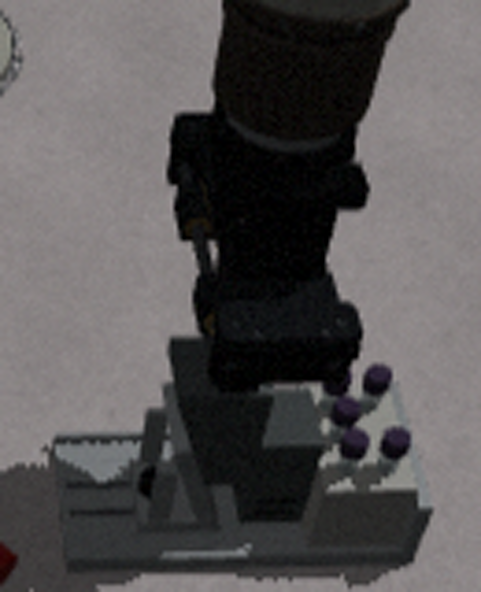

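View pics/w12.png

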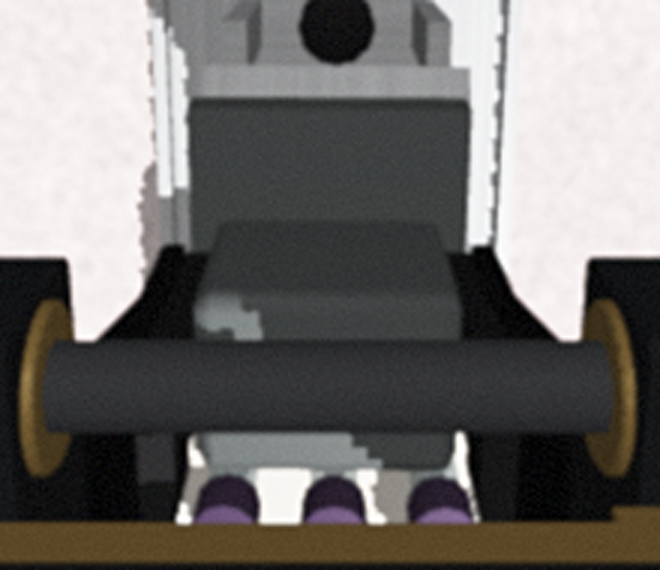

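The wedge hasn't slipped in the grip and is square. The block and rack are upright. I'll ease the sideways push so that the stop takes its share of the force, add a little downforce, and settle.

```bash
python3 -m inch '[{"fingers":2.5,"delta_pos":[0.15,0,0.05],"spin":0},{"fingers":2.5,"delta_pos":[0.3,0,0.15],"spin":0},{"fingers":2.5,"delta_pos":[0.3,0,0.15],"spin":0},{"fingers":2.5,"delta_pos":[0.3,0,0.15],"spin":0},{"fingers":2.5,"delta_pos":[0.3,0,0.15],"spin":0},{"fingers":2.5,"delta_pos":[0.3,0,0.15],"spin":0}]';python3 -m inch '[{"fingers":2.5,"delta_pos":[0,0,0],"spin":0},{"fingers":2.5,"delta_pos":[0,0,0],"spin":0},{"fingers":2.5,"delta_pos":[0,0,0],"spin":0},{"fingers":2.5,"delta_pos":[0,0,0],"spin":0},{"fingers":2.5,"delta_pos":[0,0,0],"spin":0},{"fingers":2.5,"delta_pos":[0,0,0],"spin":0},{"fingers":2.5,"delta_pos":[0,0,0],"spin":0},{"fingers":2.5,"delta_pos":[0,0,0],"spin":0}]';python3 - <<'E'
from h import *
pic('scene','s13',scale=1.5)
E
```

```text
time_s: 25.65
tcp_pos: [0.5324, 0.1556, 0.1076]
ee_rot: [[-0.068, -0.998, 0.01], [-0.998, 0.068, 0.004], [-0.005, -0.009, -1.0]]
wrist_force: [-5.3, -0.9, 23.4]
gripper_width: 0.456
time_s: 26.45
tcp_pos: [0.5324, 0.1556, 0.1076]
ee_rot: [[-0.068, -0.998, 0.01], [-0.998, 0.068, 0.004], [-0.005, -0.009, -1.0]]
wrist_force: [-5.6, -1.6, 23.9]
gripper_width: 0.46
```

View pics/s13.png

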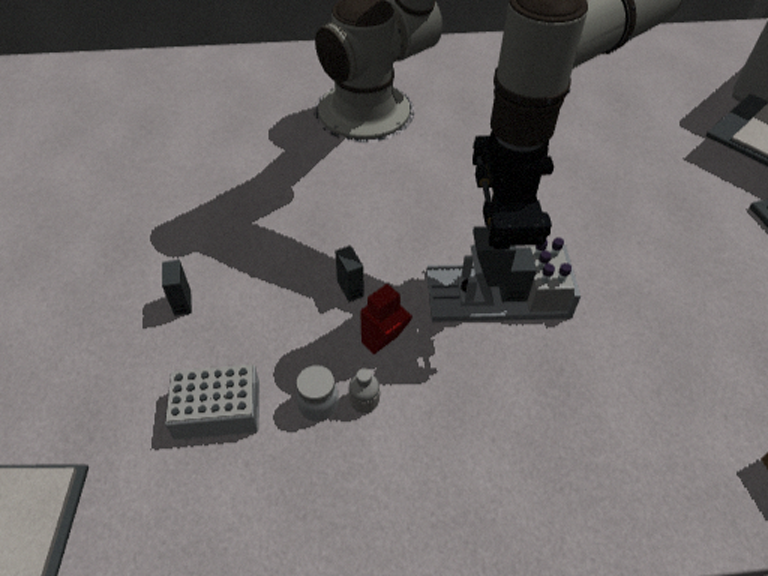

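The wedge is steady under about 24 N. The thin blocks, red wedge, bottle, jar and tip box are where they started. I'm handing in.

```bash
python3 -c "
from station import *
print(finish_job())"
```

```text
the job is handed in; nothing more can be done
None
```

I pushed the rack home and stood the thick spacer against it. I then pressed the grey wedge down beside it, flat face to the block and slope on the stop, and handed in still gripping and pressing it. The handover returned no verdict.

**Block choice:** the floor gap with the rack home measured 55.4 mm. That leaves r ≈ 13.4 mm with the thick block, against a marginal 27.4 mm with one thin block, so I used the thick one. Both thin blocks stayed untouched on the bench.

**Last checks:**
- The wedge first went tight within about a millimetre of the predicted height, and its underside finished about 45 mm above the bay floor.
- It was not moving, and the wrist read about 24 N of downward press at handover. I briefly reached about 38 N and backed off.
- The wrist picture taken just before the last small adjustment showed no slip in the grip. The tool was tilted about 0.01 rad at the end.
- The final scene picture shows the block upright against the rack and the bottle, jar and tip box where they started.

**What disagreed:**
- The real fingertips sit about 35–38 mm behind the reported TCP. My first grasp of the block closed on nothing, and I repeated it 25 mm lower.
- For the same reason, my first push on the rack probably bore on its tubes instead of its face. Pressing the block against the rack face at 8 N later stopped at the same face position, which agrees with the rack being home.
- I could not measure the forces on the stop and on the block separately. I inferred them from the wrist force.

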